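# Weigh in the spice jars on the kitchen scale

## Robot

A 6-joint arm with a two-finger parallel gripper is mounted at the origin on the work surface. World frame = base frame: x ahead of the robot, y to its left, z up, the work surface at z = 0. Lengths are in mm, angles in rad, forces in N, time in s.
With the tool pointing down it reaches from about 350 to 975 mm from the base axis. Payload 7.1 kg.
Tool frame: the origin (TCP) lies at the very end of the fingers, on their centre line; the grasp point (between the pads) lies ctrl.hold_point_z behind it (ctrl.hold_point_z is the distance from the TCP to the grasp point, in mm); z points along the fingers, y is the line along which they close (so a half turn about z gives the same grasp; the last joint's range is limited). The gripper opens to 88 mm and grips with 3 to 60 N. Pads are 20 mm wide; open, the fingers measure 115 mm over their backs; the gripper's body (75 mm by 178 mm) begins 61 mm behind the grasp point.
Start: joints at [-1.195, 0.423, 1.63, -0, 1.089, -0.019], TCP at [240.405, -576.897, 222.675] pointing down, gripper open.
Joint ranges: [-3, 3], [-0.9, 2.11], [0.09, 2.58], [-1.31, 4.45], [0.11, 2.69], [-2.54, 2.54]. Speed limits (rad/s): [2.39, 2.39, 3.01, 3.14, 3.14, 3.14].

## Interface

Orientations are given as a rotation vector (axis times angle).
In Python, from workcell import ctrl gives the robot as it stands. The module is installed in compiled form; this text tells all that it offers.
- The arm moves only by the shell command python3 -m creep 'ROWS'. ROWS is JSON, a list of rows, each an object with "translation": the shift along the tool's x, y, z in mm, a list of three; "angular": the turn, a rotation vector about the tool's x, y, z in rad, a list of three; "jaw": the opening, from 0 (shut) to 1 (fully open). A call has exactly 8 rows; each row is the pose to reach, as a shift and turn from the pose commanded when the call began, along the tool's axes at that moment; what a row does not reach only later rows make up. A row lasts 1/8 s, in which the tool goes at most 62.5 mm and 10.7 degrees, less where a joint would pass 70% of its speed; a pose out of reach is approached as far as the arm can. A call with a gripper value outside its range is refused whole. The fingers move at their own pace and stop on an object; the grip force is fixed at half the most. Time passes only in rows, so rows that repeat a pose let the fingers close, or fill a call up. It gives the time, the measured TCP pose, the force, the opening and the grip force at its end, in the units of the state.
- ctrl.get_obs(): the state, without advancing time (a new reading comes with each control period).
- ctrl.get_image(name): name is "scene" or "top" or "wrist"; returns the picture (420x560x3 uint8, red, green, blue); there is no depth.
- ctrl.camera_info(name): a dict with "camera_matrix" (3x3 intrinsics, pixels), "distortion" ([k1, k2, p1, p2, k3] as OpenCV has them; the pictures are not rectified), "world_from_camera" (4x4, takes a point from camera to world coordinates). Camera axes: x right, y up, looking along -z (the intrinsics and any distortion apply to the point x, -y, -z); pixel columns grow to the right and rows downward; lengths in mm; the calibration is good to about 2 mm. A picture is of the moment at which its call begins: read the wrist's pose just before it. camera_info takes no time and is no camera call; for the wrist camera it gives the pose at the moment of the call.
- ctrl.close_job(): hands the job in; it is judged then, once.
Trained networks look in the newest picture that a camera, given by its name, has taken for a name from the list of things; names that differ only in an ending like _2 or _b are one class to them, and where a whole thing is asked for, a point or a joint stands for the part that bears it (a point fixed in the world has none). Each returns a list of dicts, best first, with "score" (0 to 1); they miss things now and then, are a little off and sometimes report something else, mostly with a low value. They report only what shows in the picture. A call takes as long as a camera call.
- ctrl.look_for(camera, label): "rect" ([left, top, right, bottom] in pixels, round what is visible of it).
The state is a dict: "t": time; "qpos": joint angles; "qvel": joint speeds; "joint_torque": joint torques, N m; "ee_pos": TCP position; "orientation": TCP orientation; "ft_force": force on the tool from outside, world axes, zero at the start; "moment": the same for the moment, N m; "width": finger opening in mm; "grasp_force": force on a finger pad.
Only numpy, scipy, OpenCV 4.12 (cv2) and the standard library are available. Lean on these libraries where they do the work, as an engineer would, in place of code of your own. Each camera call takes 0.05 s, during which the arm holds its last target. There are 200 camera calls.

## Task

Weigh the spice jars: first clear the scale by standing the steel beaker that was left on its pan upright on the white board, then take the top tray off the pile, lay it flat, centred and square on the pan, and press the round tare key while the tray is empty. Then stand every small spice jar upright in that tray, and once all are in press the square store key; press each key gently but firmly enough to register, and leave everything standing there. Do not shift the other trays or the rest of the things on the bench.

Things in the scene. Friction and masses are not known exactly. Their poses are not given: they have to be found in the camera images.
- scale: grey bench scale, 270 (x) by 220 (y) mm; origin under its centre on the bench, z up. Its key panel is the robot-side strip (-x of its frame), top 45 mm above the bench; the steel pan is behind it (+x). Fixed; it turns up to 0.15 rad and stands in a different place each time
- pan (a point): centre of the top face of the scale's steel pan, which is 170 (x) by 210 (y) mm and 60 mm above the bench; axes as the scale's
- tare_key: round white membrane key, 38 mm across, on the left (+y) of the key panel as the robot sees it: tare. Origin at the centre of its flat top, 49 mm above the bench. It gives 2 mm at most and registers when pressed straight down from above with a closed gripper's fingertips at 4 N or more for 0.2 s; over 40 N damages it
- store_key: square white membrane key, 36 by 36 mm, on the right (-y) of the key panel: store the weight. Origin at the centre of its flat top, 49 mm above the bench. Same travel and force as the tare key. Only to be pressed (1 N or more) once every jar is in the tray
- tray_top: top tray of the pile of three: white plastic, open-topped, 150 (x) by 180 (y) by 30 mm high, walls 8 mm thick with a thin rim, floor 8 mm thick, 0.25 kg; origin at the centre of its underside. Can be lifted by pinching the middle of a long wall (the walls at x = +-71 mm, running along y) from above
- tray_mid: middle tray, the same kind, directly under the top tray (the top tray's underside rests on its rim, 30 mm higher); stays where it is
- tray_low: bottom tray, the same kind, on the bench; stays where it is
- jar1: low straight-sided spice jar of amber glass with a thick heavy base and a flat steel cap of almost the same width, 52 mm diameter, 60 mm high (cap the top 16 mm), 0.1 to 0.2 kg; origin at the centre of its underside, z along its axis. Between two and four such jars stand on the bench; None if absent
- jar2: low straight-sided spice jar of amber glass with a thick heavy base and a flat steel cap of almost the same width, 52 mm diameter, 60 mm high (cap the top 16 mm), 0.1 to 0.2 kg; origin at the centre of its underside, z along its axis. Between two and four such jars stand on the bench; None if absent
- jar3: low straight-sided spice jar of amber glass with a thick heavy base and a flat steel cap of almost the same width, 52 mm diameter, 60 mm high (cap the top 16 mm), 0.1 to 0.2 kg; origin at the centre of its underside, z along its axis. Between two and four such jars stand on the bench; None if absent
- jar4: low straight-sided spice jar of amber glass with a thick heavy base and a flat steel cap of almost the same width, 52 mm diameter, 60 mm high (cap the top 16 mm), 0.1 to 0.2 kg; origin at the centre of its underside, z along its axis. Between two and four such jars stand on the bench; None if absent
- beaker: steel cup, 62 mm diameter at the rim and a little narrower below, 85 mm high, wall 3 mm, 0.15 kg, open top; origin at the centre of its underside; stands on the pan at the start
- board: white plastic board, 110 by 110 by 12 mm, fixed on the bench; origin at the centre of its underside, top 12 mm above
- oil_bottle: tall green bottle, 72 mm diameter, 230 mm high: bystander
- food_can: food can, 100 mm diameter, 110 mm high: bystander
- vinegar_bottle: clear bottle, 64 mm diameter, 200 mm high: bystander
- ladle: steel spoon 240 mm long lying on the bench: bystander
- turner: spatula 260 mm long lying on the bench: bystander
- steel_bowl: small steel bowl, 100 mm diameter, 40 mm high: bystander

How it is judged (in metres and radians):
On the way, in this order (a step that is already met when the one before it is completed fails the run):
1. the beaker stands on the board and the released top tray lies on the pan, still without jars (x of beaker in the frame of board between -0.04 and 0.04 m and y of beaker in the frame of board between -0.04 and 0.04 m and z of beaker in the frame of board below 0.018 m and angle between beaker's own z axis and vertical below 0.1 rad and x of tray_top in the frame of pan between -0.025 and 0.025 m and y of tray_top in the frame of pan between -0.025 and 0.025 m and z of tray_top in the frame of pan below 0.006 m and angle between tray_top's own z axis and vertical below 0.05 rad and angle between the x axis of tray_top and the x axis of pan, either way round below 0.2 rad and horizontal distance between each of jar1, jar2, jar3, jar4 and tray_top above 0.11 m and contact force between each of tray_top, beaker and the fingers below 0.1 N), for 0.2 s.
2. the tare key is pressed with at least 4 N with the empty tray on the pan (x of tray_top in the frame of pan between -0.025 and 0.025 m and y of tray_top in the frame of pan between -0.025 and 0.025 m and z of tray_top in the frame of pan below 0.006 m and angle between tray_top's own z axis and vertical below 0.05 rad and angle between the x axis of tray_top and the x axis of pan, either way round below 0.2 rad and horizontal distance between each of jar1, jar2, jar3, jar4 and tray_top above 0.11 m and contact force between tare_key and the fingers above 4 N), for 0.2 s.
3. every jar present stands upright in the tray on the pan, released (x of tray_top in the frame of pan between -0.025 and 0.025 m and y of tray_top in the frame of pan between -0.025 and 0.025 m and z of tray_top in the frame of pan below 0.006 m and angle between tray_top's own z axis and vertical below 0.05 rad and angle between the x axis of tray_top and the x axis of pan, either way round below 0.2 rad and x of jar1 in the frame of tray_top between -0.06 and 0.06 m and y of jar1 in the frame of tray_top between -0.075 and 0.075 m and z of each of jar1, jar2, jar3, jar4 in the frame of tray_top below 0.015 m and angle between each of jar1, jar2, jar3, jar4's own z axis and vertical below 0.15 rad and x of jar2 in the frame of tray_top between -0.06 and 0.06 m and y of jar2 in the frame of tray_top between -0.075 and 0.075 m and x of jar3 in the frame of tray_top between -0.06 and 0.06 m and y of jar3 in the frame of tray_top between -0.075 and 0.075 m and x of jar4 in the frame of tray_top between -0.06 and 0.06 m and y of jar4 in the frame of tray_top between -0.075 and 0.075 m and contact force between each of jar1, jar2, jar3, jar4 and the fingers below 0.1 N), for 0.3 s.
4. the store key is pressed with at least 4 N with every jar in the tray (x of tray_top in the frame of pan between -0.025 and 0.025 m and y of tray_top in the frame of pan between -0.025 and 0.025 m and z of tray_top in the frame of pan below 0.006 m and angle between tray_top's own z axis and vertical below 0.05 rad and angle between the x axis of tray_top and the x axis of pan, either way round below 0.2 rad and x of jar1 in the frame of tray_top between -0.06 and 0.06 m and y of jar1 in the frame of tray_top between -0.075 and 0.075 m and z of each of jar1, jar2, jar3, jar4 in the frame of tray_top below 0.015 m and angle between each of jar1, jar2, jar3, jar4's own z axis and vertical below 0.15 rad and x of jar2 in the frame of tray_top between -0.06 and 0.06 m and y of jar2 in the frame of tray_top between -0.075 and 0.075 m and x of jar3 in the frame of tray_top between -0.06 and 0.06 m and y of jar3 in the frame of tray_top between -0.075 and 0.075 m and x of jar4 in the frame of tray_top between -0.06 and 0.06 m and y of jar4 in the frame of tray_top between -0.075 and 0.075 m and contact force between store_key and the fingers above 4 N), for 0.2 s.
At the end, for the whole second after the job is handed in: Tray flat on the pan (centre within 25 mm along each pan axis, square within 0.2 rad); every jar present upright (0.15 rad) on the tray floor; beaker upright on the board (base centre within 40 mm of its centre along each axis); all released and at rest (x of tray_top in the frame of pan between -0.025 and 0.025 m and y of tray_top in the frame of pan between -0.025 and 0.025 m and z of tray_top in the frame of pan below 0.006 m and angle between tray_top's own z axis and vertical below 0.05 rad and angle between the x axis of tray_top and the x axis of pan, either way round below 0.2 rad and x of jar1 in the frame of tray_top between -0.06 and 0.06 m and y of jar1 in the frame of tray_top between -0.075 and 0.075 m and z of each of jar1, jar2, jar3, jar4 in the frame of tray_top below 0.015 m and angle between each of jar1, jar2, jar3, jar4's own z axis and vertical below 0.15 rad and x of jar2 in the frame of tray_top between -0.06 and 0.06 m and y of jar2 in the frame of tray_top between -0.075 and 0.075 m and x of jar3 in the frame of tray_top between -0.06 and 0.06 m and y of jar3 in the frame of tray_top between -0.075 and 0.075 m and x of jar4 in the frame of tray_top between -0.06 and 0.06 m and y of jar4 in the frame of tray_top between -0.075 and 0.075 m and x of beaker in the frame of board between -0.04 and 0.04 m and y of beaker in the frame of board between -0.04 and 0.04 m and z of beaker in the frame of board below 0.018 m and angle between beaker's own z axis and vertical below 0.1 rad and linear speed of each of tray_top, beaker, jar1, jar2, jar3, jar4 below 0.01 m/s); the robot touches nothing.
It fails at once if a key is pressed with more than 40 N (contact force between any of tare_key, store_key and anything else above 40 N).
It fails at once if the tare key is pressed while a jar stands in the tray (contact force between tare_key and the fingers above 1 N and ((x of jar1 in the frame of tray_top between -0.06 and 0.06 m and y of jar1 in the frame of tray_top between -0.075 and 0.075 m and z of jar1 in the frame of tray_top below 0.015 m and angle between jar1's own z axis and vertical below 0.15 rad) or (x of jar2 in the frame of tray_top between -0.06 and 0.06 m and y of jar2 in the frame of tray_top between -0.075 and 0.075 m and z of jar2 in the frame of tray_top below 0.015 m and angle between jar2's own z axis and vertical below 0.15 rad) or (x of jar3 in the frame of tray_top between -0.06 and 0.06 m and y of jar3 in the frame of tray_top between -0.075 and 0.075 m and z of jar3 in the frame of tray_top below 0.015 m and angle between jar3's own z axis and vertical below 0.15 rad) or (x of jar4 in the frame of tray_top between -0.06 and 0.06 m and y of jar4 in the frame of tray_top between -0.075 and 0.075 m and z of jar4 in the frame of tray_top below 0.015 m and angle between jar4's own z axis and vertical below 0.15 rad))).
It fails at once if the store key is pressed before every jar is in the tray (contact force between store_key and the fingers above 1 N and not ((x of jar1 in the frame of tray_top between -0.06 and 0.06 m and y of jar1 in the frame of tray_top between -0.075 and 0.075 m and z of jar1 in the frame of tray_top below 0.015 m and angle between jar1's own z axis and vertical below 0.15 rad) and (x of jar2 in the frame of tray_top between -0.06 and 0.06 m and y of jar2 in the frame of tray_top between -0.075 and 0.075 m and z of jar2 in the frame of tray_top below 0.015 m and angle between jar2's own z axis and vertical below 0.15 rad) and (x of jar3 in the frame of tray_top between -0.06 and 0.06 m and y of jar3 in the frame of tray_top between -0.075 and 0.075 m and z of jar3 in the frame of tray_top below 0.015 m and angle between jar3's own z axis and vertical below 0.15 rad) and (x of jar4 in the frame of tray_top between -0.06 and 0.06 m and y of jar4 in the frame of tray_top between -0.075 and 0.075 m and z of jar4 in the frame of tray_top below 0.015 m and angle between jar4's own z axis and vertical below 0.15 rad))).
It fails at once if another tray of the pile is moved more than 40 mm (distance of any of tray_mid, tray_low from where it was at the start of the episode above 0.04 m).
It fails at once if a bystander is moved more than 60 mm (distance of any of oil_bottle, food_can, vinegar_bottle, ladle, turner, steel_bowl from where it was at the start of the episode above 0.06 m).
Of jar1, jar2, jar3, jar4 only 2 to 4 are there at a start; the rules pass over those that are not, and their reading is None.
At some moment in a run one of jar1, jar2, jar3, jar4 may be knocked a few centimetres aside while the robot is not near it.
It also fails if it takes over 210 s, if anything falls off the work surface, if the arm or the gripper's body presses on something with over 40 N, if the wrist force passes 120 N, or if a joint passes its speed limit or range.

## Working session

There is one attempt and no reset: what is moved stays moved. The work goes in short steps, Python scripts to look and compute and a shell command to move; the robot and the scene stay as the last step left them, time stands still between calls to the robot, and variables do not carry over. Pictures are saved under pics/ and viewed, at most 14 in all, crops included, and the job is handed in when it is done.

```bash
mkdir -p pics; cat > h.py <<'E'
import numpy as np, cv2, json
from workcell import ctrl
from scipy.spatial.transform import Rotation as R
def ray(cam,uv,info=None):
    i=info or ctrl.camera_info(cam)
    K=np.array(i["camera_matrix"],float);d=np.array(i["distortion"],float);T=np.array(i["world_from_camera"],float)
    p=cv2.undistortPoints(np.array([[uv]],float),K,d)[0,0]
    v=T[:3,:3]@np.array([p[0],-p[1],-1.]);return T[:3,3],v/np.linalg.norm(v)
def atz(cam,uv,z,info=None):
    o,v=ray(cam,uv,info);return o+v*(z-o[2])/v[2]
def proj(cam,P,info=None):
    i=info or ctrl.camera_info(cam)
    K=np.array(i["camera_matrix"],float);d=np.array(i["distortion"],float);T=np.array(i["world_from_camera"],float)
    p=(np.atleast_2d(P)-T[:3,3])@T[:3,:3]*[1,-1,-1]
    return cv2.projectPoints(p,np.zeros(3),np.zeros(3),K,d)[0][:,0]
def tri(rays):
    A=np.zeros((3,3));b=np.zeros(3)
    for o,v in rays:
        M=np.eye(3)-np.outer(v,v);A+=M;b+=M@o
    x=np.linalg.solve(A,b);return x,[np.linalg.norm((np.eye(3)-np.outer(v,v))@(x-o)) for o,v in rays]
def save(cam,name):
    im=ctrl.get_image(cam);cv2.imwrite(f"pics/{name}.png",im[...,::-1]);return im
def rel(target,yaw,o=None):
    "shift in tool axes + turn to reach world TCP target with tool down and tool-x yaw (mod pi)"
    o=o or ctrl.get_obs();Rt=R.from_rotvec(o["orientation"])
    t=Rt.inv().apply(np.array(target)-o["ee_pos"])
    best=None
    for y in (yaw,yaw+np.pi,yaw-np.pi):
        G=R.from_euler('z',y)*R.from_euler('x',np.pi)
        w=(Rt.inv()*G).as_rotvec()
        if best is None or np.linalg.norm(w)<np.linalg.norm(best): best=w
    return np.round(t,1),np.round(best,3)
E
python3 - <<'E'
from h import *
np.set_printoptions(suppress=True,precision=3)
for c in ("scene","top"):
    save(c,c+"0"); i=ctrl.camera_info(c); print(c,np.array(i["world_from_camera"]),np.array(i["camera_matrix"])[0],i["distortion"])
    for n in "scale pan tare_key store_key tray_top jar1 beaker board oil_bottle food_can vinegar_bottle ladle turner steel_bowl".split():
        print(n,[(np.round(r["rect"]).astype(int).tolist(),round(r["score"],2)) for r in ctrl.look_for(c,n)[:6]])
o=ctrl.get_obs();print(o,ctrl.hold_point_z)
E
```

```text
scene [[  -0.558   -0.643    0.526 1228.003]
 [   0.83    -0.431    0.353  450.281]
 [  -0.       0.633    0.774 1107.096]
 [   0.       0.       0.       1.   ]] [507.87    0.    277.405] [-0.068  0.     0.     0.     0.   ]
scale [([208, 183, 337, 297], 0.6), ([261, 146, 294, 174], 0.51)]
pan [([206, 181, 337, 295], 0.82)]
tare_key []
store_key []
tray_top [([354, 236, 444, 318], 0.75), ([317, 201, 403, 218], 0.7), ([382, 307, 425, 369], 0.22)]
jar1 [([187, 140, 203, 160], 0.71), ([142, 151, 165, 178], 0.7), ([197, 170, 215, 196], 0.63)]
beaker [([245, 208, 268, 247], 0.8)]
board [([152, 195, 207, 241], 0.9)]
oil_bottle [([108, 130, 148, 201], 0.71)]
food_can [([321, 294, 366, 353], 0.85), ([382, 309, 422, 365], 0.35)]
vinegar_bottle [([380, 306, 423, 368], 0.84)]
ladle [([319, 203, 406, 217], 0.57)]
turner [([175, 119, 251, 143], 0.93), ([319, 201, 406, 219], 0.37)]
steel_bowl [([260, 147, 291, 169], 0.71), ([152, 194, 208, 241], 0.36), ([352, 236, 445, 319], 0.22)]
top [[   0.002    0.989   -0.146  328.704]
 [  -1.       0.003    0.004  -20.863]
 [   0.004    0.146    0.989 1343.
[... 717 characters left out ...]
.71), ([165, 255, 254, 303], 0.64), ([218, 132, 321, 247], 0.26)]
turner [([77, 118, 125, 160], 0.67), ([382, 267, 482, 306], 0.57), ([256, 142, 284, 175], 0.38), ([310, 264, 350, 309], 0.34)]
steel_bowl [([312, 265, 351, 310], 0.97)]
{'t': 1.5, 'qpos': array([-1.195,  0.423,  1.63 ,  0.   ,  1.089, -0.019]), 'qvel': array([0.001, 0.001, 0.001, 0.001, 0.001, 0.001]), 'joint_torque': array([  0.001, -54.457, -27.404,   0.065,   0.017,  -0.   ]), 'ee_pos': array([ 240.409, -576.89 ,  222.676]), 'orientation': array([-3.081, -0.616, -0.   ]), 'ft_force': array([-0.079,  0.854,  0.403]), 'moment': array([-0.024, -0.04 ,  0.055]), 'grasp_force': 0.0, 'width': 87.92043473757006} 18.700000000000003
```

View pics/top0.png

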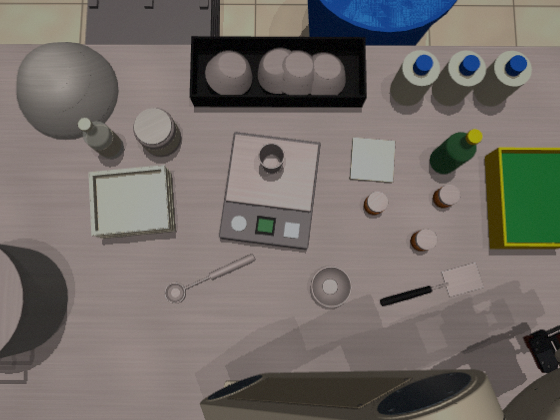

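View pics/scene0.png

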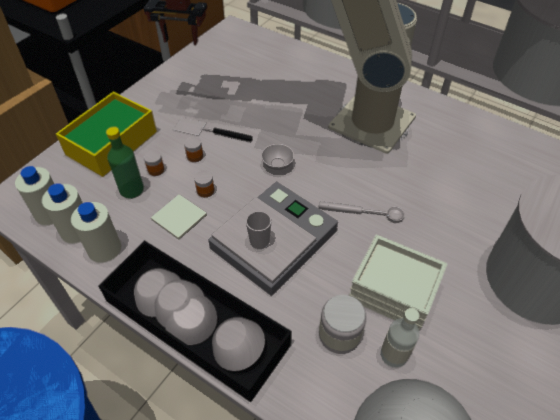

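Three jars stand at about (375,203), (446,196) and (424,240) in the top view. The scale is at (270,190) with the beaker at (271,157), the board at (373,160), and the tray pile at (131,202). I'll take a close crop to get the corners accurately.

```bash
python3 - <<'E'
import cv2,numpy as np
t=cv2.imread("pics/top0.png");s=cv2.imread("pics/scene0.png")
f=lambda im,x,y,w,h:cv2.resize(im[y:y+h,x:x+w],(w*4,h*4),interpolation=cv2.INTER_CUBIC)
c=np.zeros((600,800,3),np.uint8)
a=f(t,215,127,110,128);c[:512,:440]=a          # top scale
a=f(t,83,160,90,80);c[:320,440:800]=a           # top trays
a=f(s,354,234,90,70);c[320:600,440:800]=a
cv2.imwrite("pics/crop1.png",c)
c=np.zeros((600,800,3),np.uint8)
c[:480,:540]=f(t,345,130,135,120)
c[:360,540:800]=f(s,140,130,65,90)
cv2.imwrite("pics/crop2.png",c)
E
```

```text
(no output)
```

View pics/crop1.png

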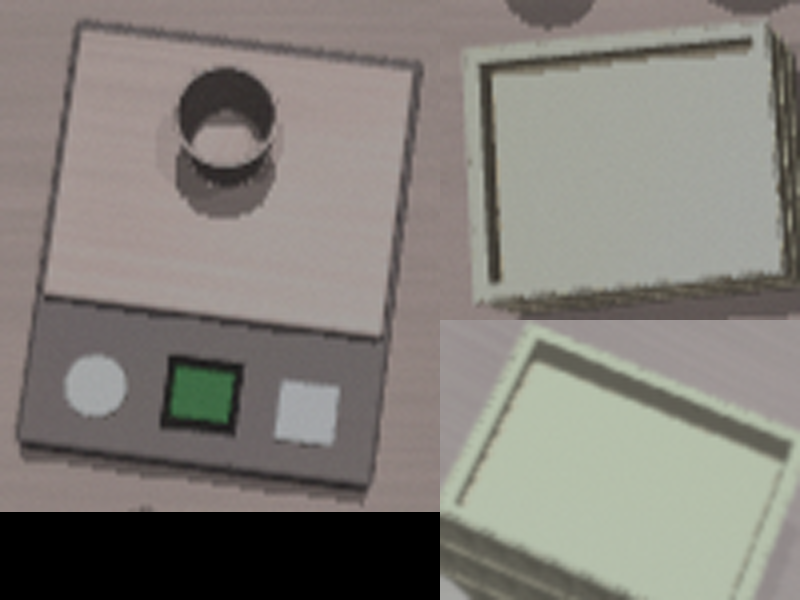

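View pics/crop2.png

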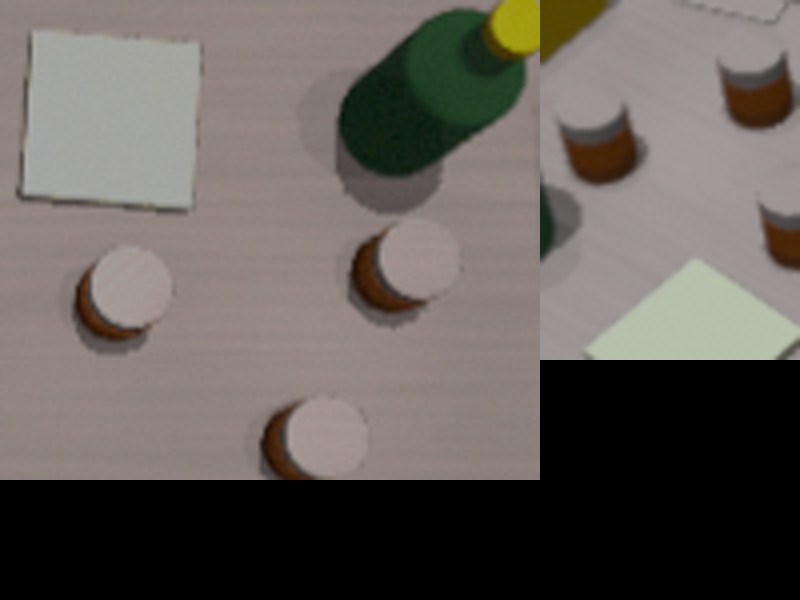

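The crops show the pan corners, both keys (tare at crop (96,385), store at (306,412)), the beaker rim at (227,117), the tray rim corners, and the three jar caps. Next I turn these into positions and check the heights against the second view.

```bash
python3 - <<'E'
from h import *
np.set_printoptions(suppress=True,precision=1)
c=lambda u,v,x0,y0,cx=0,cy=0:((u-cx)/4+x0-.375,(v-cy)/4+y0-.375)
T=lambda p,z:atz("top",p,z)
pan=[T(c(*p,215,127),60) for p in [(79,24),(417,68),(381,336),(43,294)]]
pc=np.mean(pan,0);ax=(pan[0]+pan[1]-pan[2]-pan[3]);print("pan",pc,np.arctan2(ax[1],ax[0]),[np.linalg.norm(pan[i]-pan[i-1]) for i in range(4)])
print("tare",T(c(96,385,215,127),49),"store",T(c(306,412,215,127),49))
b=c(227,117,215,127)
print("beaker z145",T(b,145))
bs=(256.5,219)  # scene rim approx
print(" tri",tri([ray("top",b),ray("scene",bs)]), "rim proj scene",proj("scene",T(b,145)))
tr=[T(c(*p,83,160,440,0),90) for p in [(462,48),(769,22),(793,273),(476,303)]]
tc=np.mean(tr,0);ax=tr[0]+tr[1]-tr[2]-tr[3];print("tray",tc,np.arctan2(ax[1],ax[0]),[np.linalg.norm(tr[i]-tr[i-1]) for i in range(4)])
ts=[c(533,326,354,234,440,320),c(797,438,354,234,440,320)]
print(" tray tri", tri([ray("top",c(476,303,83,160,440,0)),ray("scene",ts[1])]),tri([ray("top",c(793,273,83,160,440,0)),ray("scene",ts[0])]))
bo=[T(c(*p,345,130),12) for p in [(32,30),(202,42),(190,208),(22,194)]]
print("board",np.mean(bo,0),[np.linalg.norm(bo[i]-bo[i-1]) for i in range(4)],"h",tri([ray("top",c(32,30,345,130)),ray("scene",(c(800,333,140,130,540,0)))]))
for p,s in zip([(131,288),(419,259),(327,437)],[None,(592,112),(754,65)]):
    P=T(c(*p,345,130),60);print("jar",P,"scene proj",proj("scene",P)[0], tri([ray("top",c(*p,345,130)),ray("scene",c(*s,140,130,540,0))]) if s else "")
for n in("oil_bottle","food_can","vinegar_bottle"):
    pass
print("oil base",T((445,165),20),"can top",T((154,122),110),"vin top",T((86,125),200), "bowl",T((330,288),20))
o=ctrl.get_obs(); print(o["ee_pos"],rel(o["ee_pos"],0))
E
```

```text
pan [611.2  -5.5  60. ] -0.1258798337623118 [np.float64(170.98621194668965), np.float64(211.4142286283637), np.float64(169.33740108358134), np.float64(207.27452422579682)]
tare [485.1  75.8  49. ] store [468.9 -52.3  49. ]
beaker z145 [629.1  -4.7 145. ]
 tri (array([630.8,  -7.6, 145.1]), [np.float64(3.421710218598737), np.float64(3.4217102185987005)]) rim proj scene [[259.3 219.3]]
tray [534.9 334.6  90. ] 0.11722102745188487 [np.float64(154.25678670451813), np.float64(184.27163304305225), np.float64(152.73243721603194), np.float64(187.06818192584632)]
 tray tri (array([452.1, 415.1,  85. ]), [np.float64(5.531788601126162), np.float64(5.531788601126151)]) (array([467.8, 236.5,  81.2]), [np.float64(2.4380543444783878), np.float64(2.4380543444784055)])
board [ 654.8 -261.8   12. ] [np.float64(108.0003764721639), np.float64(109.65247580593449), np.float64(109.40956763402163), np.float64(107.1714513722569)] h (array([ 672.5, -176. ,  104.8]), [np.float64(25.32762853923464), np.float64(25.327628539234674)])
jar [ 536.8 -262.5   60. ] scene proj [204.2 176.1] 
jar [ 555.3 -439.3   60. ] scene proj [153.3 155.3] (array([ 557.1, -442.7,   49.8]), [np.float64(0.07873948019577552), np.float64(0.07873948019567527)])
jar [ 446.  -378.8   60. ] scene proj [193.2 141.7] (array([ 447. , -382.8,   41.7]), [np.float64(1.227243492453827), np.float64(1.2272434924538937)])
oil base [ 638.2 -444.6   20. ] can top [720.2 277.1 110. ] vin top [684.4 405.8 200. ] bowl [ 328.2 -148.4   20. ]
[ 240.4 -576.9  222.7] (array([0., 0., 0.]), array([-0. , -0. ,  0.4]))
```

Heights agree with the text (beaker rim triangulates at 145 mm, and sizes match within a few mm). I'll plan the first move to a viewpoint over the beaker.

```bash
python3 - <<'E'
from h import *
print(rel((600,-5,300),1.445))
E
```

```text
(array([ 551.9, -389.6,  -77.3]), array([ 0.  , -0.  , -1.05]))
```

```bash
python3 -m creep '[{"translation":[30,-20,-40],"angular":[0,0,-0.1],"jaw":1},{"translation":[70,-50,-77],"angular":[0,0,-0.25],"jaw":1},{"translation":[120,-85,-77],"angular":[0,0,-0.4],"jaw":1},{"translation":[170,-120,-77],"angular":[0,0,-0.55],"jaw":1},{"translation":[220,-155,-77],"angular":[0,0,-0.7],"jaw":1},{"translation":[270,-190,-77],"angular":[0,0,-0.85],"jaw":1},{"translation":[320,-225,-77],"angular":[0,0,-1.0],"jaw":1},{"translation":[370,-260,-77],"angular":[0,0,-1.05],"jaw":1}]'
python3 - <<'E'
from h import *
print(rel((600,-5,300),1.445))
E
```

```text
t: 2.5
ee_pos: [482.8, -192.8, 300.0]
orientation: [2.354, 2.08, 0.0]
ft_force: [1.2, -0.2, -0.1]
width: 87.9
grasp_force: 0.0
(array([200.8,  93.2,  -0. ]), array([0.001, 0.   , 0.002]))
```

```bash
python3 -m creep '[{"translation":[40,18,0],"angular":[0,0,0],"jaw":1},{"translation":[80,37,0],"angular":[0,0,0],"jaw":1},{"translation":[130,60,0],"angular":[0,0,0],"jaw":1},{"translation":[170,80,0],"angular":[0,0,0],"jaw":1},{"translation":[201,93,0],"angular":[0,0,0],"jaw":1},{"translation":[201,93,0],"angular":[0,0,0],"jaw":1},{"translation":[201,93,0],"angular":[0,0,0],"jaw":1},{"translation":[201,93,0],"angular":[0,0,0],"jaw":1}]'
python3 - <<'E'
from h import *
i=ctrl.camera_info("wrist");save("wrist","w1");print(np.round(i["world_from_camera"],2),i["camera_matrix"],i["distortion"])
for n in "beaker tare_key store_key pan".split(): print(n,[(np.round(r["rect"],1).tolist(),round(r["score"],2)) for r in ctrl.look_for("wrist",n)[:3]])
E
```

```text
t: 3.5
ee_pos: [598.9, -7.9, 299.7]
orientation: [2.358, 2.076, -0.0]
ft_force: [0.2, 0.5, 0.4]
width: 87.7
grasp_force: 0.0
[[ 9.9000e-01  1.2000e-01  4.0000e-02  6.0919e+02]
 [-1.3000e-01  9.4000e-01  3.0000e-01  7.6500e+01]
 [ 0.0000e+00 -3.1000e-01  9.5000e-01  4.6217e+02]
 [ 0.0000e+00  0.0000e+00  0.0000e+00  1.0000e+00]] [[368.68891799   0.         283.57689869]
 [  0.         368.68891799 210.488005  ]
 [  0.           0.           1.        ]] [0.01276405 0.         0.         0.         0.        ]
beaker [([289.0, 145.3, 357.1, 217.3], 0.64)]
tare_key [([155.4, 87.4, 188.5, 127.4], 0.78)]
store_key [([167.3, 205.1, 195.5, 234.8], 0.81), ([197.5, 394.1, 237.5, 418.5], 0.55)]
pan [([130.4, 65.4, 385.5, 259.0], 0.95), ([153.9, 91.3, 186.9, 127.9], 0.16)]
```

View pics/w1.png

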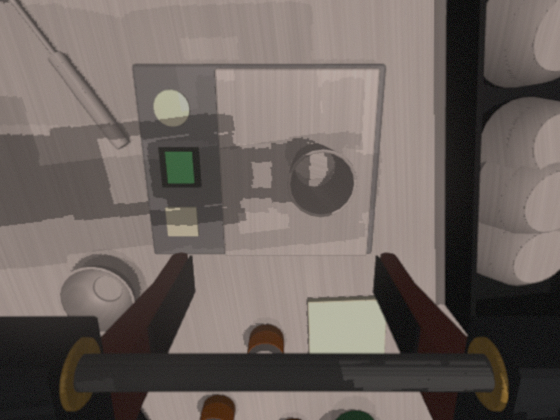

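The wrist view shows the beaker rim at about (322,180), the tare key at (171,107), the store key at (182,222), and the board at (346,~325). I'll cross-check these against the top view.

```bash
python3 - <<'E'
from h import *
np.set_printoptions(suppress=True,precision=1)
A=lambda u,z:atz("wrist",u,z)
print("beaker",A((322.5,180),145)); b=(227/4+214.6,117/4+126.6)
print(tri([ray("wrist",(322.5,180)),ray("top",b)]))
print("tare",A((171,107),49),"store",A((182,222),49))
pan=[A(p,60) for p in [(217,67),(383,67),(370,254),(226,254)]]
print("pan",np.mean(pan,0),pan)
print("board corners",A((307,298),12),A((383,298),12))
print("jar cap?",proj("wrist",[[536.8,-262.5,60]]))
m=(np.mean([A((322.5,180),145),[629.1,-4.7,145]],0));print(m)
print(rel((m[0],m[1],160),1.445),rel((m[0],m[1],95),1.445))
E
```

```text
beaker [634.3  -0.2 145. ]
(array([635.2,  -4.8, 124. ]), [np.float64(0.887857319590626), np.float64(0.887857319590704)])
tare [487.4  77.2  49. ] store [471.4 -53.3  49. ]
pan [616.4  -4.   60. ] [array([545.6, 109.7,  60. ]), array([712.9,  88.2,  60. ]), array([ 688.4, -117.8,   60. ]), array([518.5, -96.1,  60. ])]
board corners [ 607.5 -196.6   12. ] [ 711.9 -209.8   12. ]
jar cap? [[261.5 366.9]]
[631.7  -2.5 145. ]
(array([  9. ,  31.5, 139.8]), array([ 0., -0., -0.])) (array([  9. ,  31.5, 204.8]), array([ 0., -0., -0.]))
```

```bash
python3 -m creep '[{"translation":[9,31,40],"angular":[0,0,0],"jaw":1},{"translation":[9,31,85],"angular":[0,0,0],"jaw":1},{"translation":[9,31,120],"angular":[0,0,0],"jaw":1},{"translation":[9,31,150],"angular":[0,0,0],"jaw":1},{"translation":[9,31,175],"angular":[0,0,0],"jaw":1},{"translation":[9,31,195],"angular":[0,0,0],"jaw":1},{"translation":[9,31,205],"angular":[0,0,0],"jaw":1},{"translation":[9,31,205],"angular":[0,0,0],"jaw":1}]'
python3 -m creep '[{"translation":[0,0,0],"angular":[0,0,0],"jaw":0.55},{"translation":[0,0,0],"angular":[0,0,0],"jaw":0.55},{"translation":[0,0,0],"angular":[0,0,0],"jaw":0.55},{"translation":[0,0,0],"angular":[0,0,0],"jaw":0.55},{"translation":[0,0,0],"angular":[0,0,0],"jaw":0.55},{"translation":[0,0,-10],"angular":[0,0,0],"jaw":0.55},{"translation":[0,0,-30],"angular":[0,0,0],"jaw":0.55},{"translation":[0,0,-50],"angular":[0,0,0],"jaw":0.55}]'
python3 -c "
from h import *
print(rel((654,-260,145),1.445))"
```

```text
t: 4.75
ee_pos: [631.2, -1.9, 94.3]
orientation: [-2.357, -2.077, 0.001]
ft_force: [-0.7, 0.0, -0.3]
width: 87.5
grasp_force: 0.0
t: 5.75
ee_pos: [631.3, -1.8, 146.2]
orientation: [-2.357, -2.077, 0.0]
ft_force: [0.3, -0.4, -1.1]
width: 61.0
grasp_force: 30.0
(array([-253.3,   55. ,    1.1]), array([-0., -0., -0.]))
```

```bash
python3 -m creep '[{"translation":[-30,6,0],"angular":[0,0,0],"jaw":0.55},{"translation":[-75,16,0],"angular":[0,0,0],"jaw":0.55},{"translation":[-125,27,0],"angular":[0,0,0],"jaw":0.55},{"translation":[-175,38,0],"angular":[0,0,0],"jaw":0.55},{"translation":[-220,48,0],"angular":[0,0,0],"jaw":0.55},{"translation":[-245,53,0],"angular":[0,0,0],"jaw":0.55},{"translation":[-253,55,0],"angular":[0,0,0],"jaw":0.55},{"translation":[-253,55,0],"angular":[0,0,0],"jaw":0.55}]'
python3 -m creep '[{"translation":[0,0,25],"angular":[0,0,0],"jaw":0.55},{"translation":[0,0,50],"angular":[0,0,0],"jaw":0.55},{"translation":[0,0,70],"angular":[0,0,0],"jaw":0.55},{"translation":[0,0,83],"angular":[0,0,0],"jaw":0.55},{"translation":[0,0,90],"angular":[0,0,0],"jaw":0.55},{"translation":[0,0,94],"angular":[0,0,0],"jaw":0.55},{"translation":[0,0,96],"angular":[0,0,0],"jaw":0.55},{"translation":[0,0,96],"angular":[0,0,0],"jaw":0.55}]'
```

```text
t: 6.75
ee_pos: [654.1, -259.0, 144.8]
orientation: [-2.356, -2.077, -0.0]
ft_force: [-0.2, -0.3, -1.9]
width: 61.2
grasp_force: 30.0
t: 7.75
ee_pos: [654.3, -259.9, 49.1]
orientation: [2.357, 2.077, 0.0]
ft_force: [-0.6, -0.6, -1.7]
width: 61.2
grasp_force: 30.0
```

Down another 2 mm, release, and retreat.

```bash
python3 -m creep '[{"translation":[0,0,1],"angular":[0,0,0],"jaw":0.55},{"translation":[0,0,2],"angular":[0,0,0],"jaw":0.55},{"translation":[0,0,2],"angular":[0,0,0],"jaw":0.8},{"translation":[0,0,2],"angular":[0,0,0],"jaw":1},{"translation":[0,0,2],"angular":[0,0,0],"jaw":1},{"translation":[0,0,0],"angular":[0,0,0],"jaw":1},{"translation":[0,0,-30],"angular":[0,0,0],"jaw":1},{"translation":[0,0,-80],"angular":[0,0,0],"jaw":1}]'
python3 -c "
from h import *
o=ctrl.get_obs();print(o['ft_force'])
y=.117
print(rel((470,270,300),y+np.pi/2))"
```

```text
t: 8.75
ee_pos: [652.7, -259.1, 127.5]
orientation: [-2.354, -2.075, 0.003]
ft_force: [0.6, -0.4, 0.4]
width: 87.7
grasp_force: 0.0
[ 0.58061248 -0.38374636  0.36977308]
(array([ 502.2, -248.4, -170.8]), array([-0.004, -0.002, -0.243]))
```

```bash
python3 -m creep '[{"translation":[0,0,-50],"angular":[0,0,0],"jaw":1},{"translation":[20,-8,-110],"angular":[0,0,0],"jaw":1},{"translation":[60,-24,-160],"angular":[0,0,-0.03],"jaw":1},{"translation":[115,-47,-171],"angular":[0,0,-0.06],"jaw":1},{"translation":[170,-69,-171],"angular":[0,0,-0.09],"jaw":1},{"translation":[225,-91,-171],"angular":[0,0,-0.12],"jaw":1},{"translation":[280,-113,-171],"angular":[0,0,-0.15],"jaw":1},{"translation":[335,-136,-171],"angular":[0,0,-0.18],"jaw":1}]'
python3 -c "
from h import *
save('top','t2')
print([(np.round(r['rect']),r['score']) for r in ctrl.look_for('top','beaker')])
print(rel((500,320,300),.117+np.pi/2))"
```

```text
t: 9.75
ee_pos: [560.6, 91.4, 300.1]
orientation: [2.159, 2.281, 0.001]
ft_force: [0.6, 0.5, 0.3]
width: 88.4
grasp_force: 0.0
[(array([365., 142., 391., 167.]), 0.68)]
(array([229. , -46.1,   0.3]), array([-0.   , -0.001, -0.057]))
```

```bash
python3 -m creep '[{"translation":[50,-10,0],"angular":[0,0,-0.02],"jaw":1},{"translation":[100,-20,0],"angular":[0,0,-0.04],"jaw":1},{"translation":[150,-30,0],"angular":[0,0,-0.057],"jaw":1},{"translation":[195,-40,0],"angular":[0,0,-0.057],"jaw":1},{"translation":[220,-45,0],"angular":[0,0,-0.057],"jaw":1},{"translation":[229,-46,0],"angular":[0,0,-0.057],"jaw":1},{"translation":[229,-46,0],"angular":[0,0,-0.057],"jaw":1},{"translation":[229,-46,0],"angular":[0,0,-0.057],"jaw":1}]'
python3 - <<'E'
from h import *
w=save("wrist","w2");t=cv2.imread("pics/t2.png")
c=np.concatenate([cv2.resize(w[...,::-1],(560,420)),cv2.resize(cv2.resize(t[130:250,345:405],(240,480)),(210,420))],1)
cv2.imwrite("pics/c3.png",c)
E
```

```text
t: 10.85
ee_pos: [503.5, 314.7, 299.6]
orientation: [2.096, 2.34, -0.001]
ft_force: [0.1, -0.3, 0.1]
width: 87.8
grasp_force: 0.0
```

View pics/c3.png

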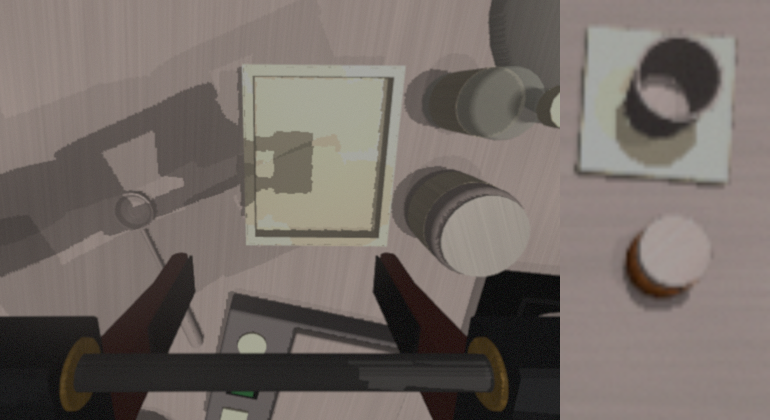

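The beaker stands upright on the board. In the wrist view the tray rim corners are at (242,65), (405,66), (386,245) and (247,246).

```bash
python3 - <<'E'
from h import *
np.set_printoptions(suppress=True,precision=1)
W=[(242,65),(405,66),(386.5,245.5),(247,246)]  # -x+y, +x+y, +x-y, -x-y
c=lambda u,v:((u-440)/4+82.6,v/4+159.6)
T=[c(476,303),c(462,48),c(769,22),c(793,273)]
T=[T[0],T[1],T[2],T[3]]
# top img: left=+y, up=+x : BL=( -x,+y) TL=(+x,+y) TR=(+x,-y) BR=(-x,-y)
for w,t in zip(W,T): print(tri([ray("wrist",w),ray("top",t)])[0])
for z in (84,90):
    P=np.array([atz("wrist",w,z) for w in W]);print(z,P[:,:2].tolist(),"ctr",P.mean(0),"sizes",[np.linalg.norm(P[i]-P[i-1]) for i in range(4)])
    d=P[1]+P[2]-P[0]-P[3];e=P[0]+P[1]-P[2]-P[3];print("yaw",np.arctan2(d[1],d[0]),np.arctan2(-e[0],e[1]))
E
```

```text
[450.9 420.   84.7]
[602.8 434.3  93.8]
[621.5 252.5  88.8]
[469.9 233.5  83.7]
84 [[451.71257911429956, 419.44515427695046], [606.4024171014776, 435.3927375200278], [625.0344435052862, 250.78592059665726], [471.1999429688804, 233.25157246278923]] ctr [538.6 334.7  84. ] sizes [np.float64(187.21059601098327), np.float64(155.50971476983122), np.float64(185.54468265755037), np.float64(154.83057488676164)]
yaw 0.10809977403105556 0.10244311454970503
90 [[452.3802366315498, 419.1259485490424], [604.6153600153475, 434.8204656179949], [622.9517218305889, 253.1431045353042], [471.5583628706695, 235.88700234819657]] ctr [537.9 335.7  90. ] sizes [np.float64(184.2398217835658), np.float64(153.04198985150367), np.float64(182.600344179823), np.float64(152.37362698268657)]
yaw 0.1080997740310557 0.10244311454970471
```

```bash
python3 -c "
from h import *
print(rel((466.5,327.5,72),.107+np.pi/2))"
```

```text
(array([ 16.8, -35.3, 227.7]), array([0.   , 0.   , 0.003]))
```

```bash
python3 -m creep '[{"translation":[17,-35,30],"angular":[0,0,0.003],"jaw":0.4},{"translation":[17,-35,75],"angular":[0,0,0.003],"jaw":0.4},{"translation":[17,-35,120],"angular":[0,0,0.003],"jaw":0.4},{"translation":[17,-35,155],"angular":[0,0,0.003],"jaw":0.4},{"translation":[17,-35,185],"angular":[0,0,0.003],"jaw":0.4},{"translation":[17,-35,205],"angular":[0,0,0.003],"jaw":0.4},{"translation":[17,-35,220],"angular":[0,0,0.003],"jaw":0.4},{"translation":[17,-35,227],"angular":[0,0,0.003],"jaw":0.4}]'
python3 -m creep '[{"translation":[0,0,0],"angular":[0,0,0],"jaw":0.4},{"translation":[0,0,0],"angular":[0,0,0],"jaw":0},{"translation":[0,0,0],"angular":[0,0,0],"jaw":0},{"translation":[0,0,0],"angular":[0,0,0],"jaw":0},{"translation":[0,0,0],"angular":[0,0,0],"jaw":0},{"translation":[0,0,0],"angular":[0,0,0],"jaw":0},{"translation":[0,0,-2],"angular":[0,0,0],"jaw":0},{"translation":[0,0,-5],"angular":[0,0,0],"jaw":0}]'
```

```text
t: 11.9
ee_pos: [466.5, 328.4, 72.1]
orientation: [-2.099, -2.337, 0.001]
ft_force: [1.1, -0.2, 0.2]
width: 35.1
grasp_force: 0.0
t: 12.9
ee_pos: [465.7, 328.5, 77.2]
orientation: [-2.098, -2.338, 0.003]
ft_force: [0.5, 0.3, -2.2]
width: 7.7
grasp_force: 30.0
```

```bash
python3 -m creep '[{"translation":[0,0,-10],"angular":[0,0,0],"jaw":0},{"translation":[0,0,-20],"angular":[0,0,0],"jaw":0},{"translation":[0,0,-35],"angular":[0,0,0],"jaw":0},{"translation":[0,0,-50],"angular":[0,0,0],"jaw":0},{"translation":[0,0,-65],"angular":[0,0,0],"jaw":0},{"translation":[0,0,-80],"angular":[0,0,0],"jaw":0},{"translation":[0,0,-90],"angular":[0,0,0],"jaw":0},{"translation":[0,0,-90],"angular":[0,0,0],"jaw":0}]'
python3 - <<'E'
from h import *
save("wrist","w3");o=ctrl.get_obs();print(o["moment"],o["ft_force"],o["width"])
# target: pan ctr (613.5,-5) yaw -.125, near wall centre
y=-.125;p=np.array([613.5,-5])-71*np.array([np.cos(y),np.sin(y)]);print(p,rel((*p,165),y+np.pi/2))
E
```

```text
t: 13.9
ee_pos: [466.8, 329.1, 168.6]
orientation: [2.098, 2.338, 0.002]
ft_force: [0.1, 0.1, -1.6]
width: 7.7
grasp_force: 30.0
[-0.04346868  0.12099749  0.02376113] [ 0.26689148 -0.1273356  -2.4564311 ] 8.057224495614536
[543.05396563   3.85190607] (array([-331.4,   41.2,    2.8]), array([ 0.   , -0.   ,  0.233]))
```

View pics/w3.png

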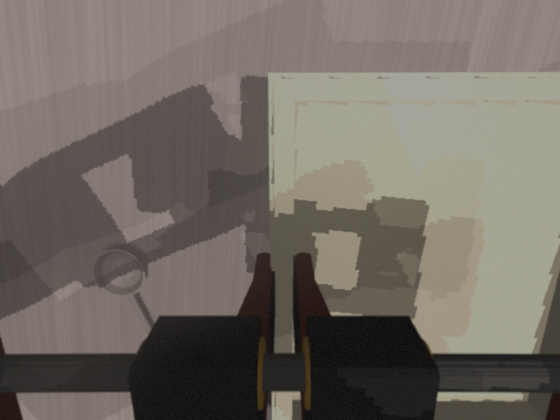

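The tray is held level by its near wall, with its outer edge at column 270. Next I carry it over to the pan.

```bash
python3 -m creep '[{"translation":[-15,2,0],"angular":[0,0,0.01],"jaw":0},{"translation":[-45,6,0],"angular":[0,0,0.03],"jaw":0},{"translation":[-85,10,0],"angular":[0,0,0.06],"jaw":0},{"translation":[-125,15,0],"angular":[0,0,0.09],"jaw":0},{"translation":[-170,21,0],"angular":[0,0,0.12],"jaw":0},{"translation":[-215,27,0],"angular":[0,0,0.15],"jaw":0},{"translation":[-255,32,0],"angular":[0,0,0.18],"jaw":0},{"translation":[-290,36,0],"angular":[0,0,0.21],"jaw":0}]'
python3 -c "
from h import *
print(rel((543,4,120),-.125+np.pi/2))"
```

```text
t: 14.95
ee_pos: [532.9, 42.0, 167.1]
orientation: [-2.334, -2.102, 0.002]
ft_force: [-0.2, 0.3, -3.2]
width: 8.0
grasp_force: 30.0
(array([-36.7,  14. ,  47.1]), array([-0.001,  0.   ,  0.021]))
```

```bash
python3 -m creep '[{"translation":[-17,6,10],"angular":[0,0,0.01],"jaw":0},{"translation":[-30,11,22],"angular":[0,0,0.02],"jaw":0},{"translation":[-36,14,34],"angular":[0,0,0.021],"jaw":0},{"translation":[-37,14,44],"angular":[0,0,0.021],"jaw":0},{"translation":[-37,14,50],"angular":[0,0,0.021],"jaw":0},{"translation":[-37,14,55],"angular":[0,0,0.021],"jaw":0},{"translation":[-37,14,57],"angular":[0,0,0.021],"jaw":0},{"translation":[-37,14,57],"angular":[0,0,0.021],"jaw":0}]'
python3 - <<'E'
from h import *
save("top","t4");
print(rel((543,4,73),-.125+np.pi/2))
t=cv2.imread("pics/t4.png");s=save("scene","s4")[...,::-1]
c=np.concatenate([cv2.resize(t[120:260,205:335],(390,420),interpolation=cv2.INTER_CUBIC),cv2.resize(s[165:305,200:335],(405,420),interpolation=cv2.INTER_CUBIC)],1);cv2.imwrite("pics/c4.png",c)
E
```

```text
t: 15.95
ee_pos: [543.6, 6.4, 110.8]
orientation: [2.353, 2.081, 0.0]
ft_force: [0.4, 0.8, -1.9]
width: 7.7
grasp_force: 30.0
(array([-2.4, -0.4, 37.9]), array([ 0.   , -0.   ,  0.002]))
```

View pics/c4.png

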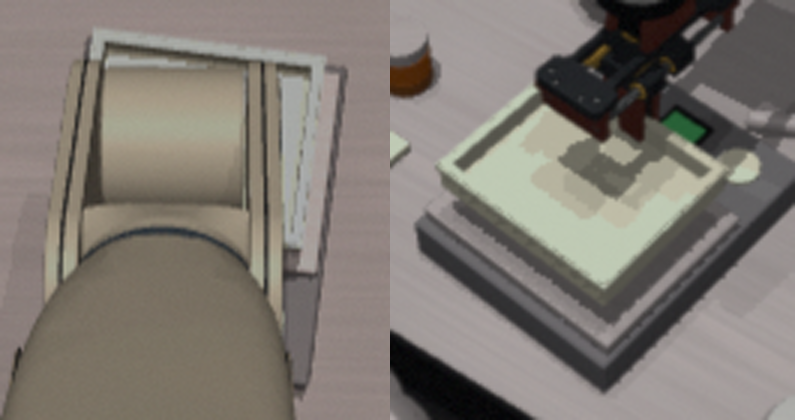

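The tray hovers centred over the pan and aligned with it. I'll lower it, release it, and lift away.

```bash
python3 -m creep '[{"translation":[-2,0,10],"angular":[0,0,0],"jaw":0},{"translation":[-2,0,20],"angular":[0,0,0],"jaw":0},{"translation":[-2,0,28],"angular":[0,0,0],"jaw":0},{"translation":[-2,0,33],"angular":[0,0,0],"jaw":0},{"translation":[-2,0,36],"angular":[0,0,0],"jaw":0},{"translation":[-2,0,37],"angular":[0,0,0],"jaw":0},{"translation":[-2,0,38],"angular":[0,0,0],"jaw":0},{"translation":[-2,0,38],"angular":[0,0,0],"jaw":0}]'
python3 -m creep '[{"translation":[0,0,1],"angular":[0,0,0],"jaw":0},{"translation":[0,0,1],"angular":[0,0,0],"jaw":0.15},{"translation":[0,0,1],"angular":[0,0,0],"jaw":0.35},{"translation":[0,0,1],"angular":[0,0,0],"jaw":0.35},{"translation":[0,0,1],"angular":[0,0,0],"jaw":0.35},{"translation":[0,0,-10],"angular":[0,0,0],"jaw":0.35},{"translation":[0,0,-40],"angular":[0,0,0],"jaw":0.35},{"translation":[0,0,-80],"angular":[0,0,0],"jaw":0.35}]'
python3 -c "
from h import *
print(rel((420,60,150),-.125+np.pi/2))"
```

```text
t: 17.05
ee_pos: [543.4, 4.3, 73.1]
orientation: [2.353, 2.081, 0.001]
ft_force: [-2.1, 0.9, 1.6]
width: 7.3
grasp_force: 30.0
t: 18.05
ee_pos: [542.7, 4.2, 153.4]
orientation: [-2.353, -2.08, 0.002]
ft_force: [1.2, -0.4, -0.2]
width: 30.7
grasp_force: 0.0
(array([  40.3, -128.6,    3.6]), array([-0.002,  0.   ,  0.002]))
```

```bash
python3 -m creep '[{"translation":[0,0,-30],"angular":[0,0,0],"jaw":0},{"translation":[30,-30,-60],"angular":[0,0,0],"jaw":0},{"translation":[64,-65,-60],"angular":[0,0,0],"jaw":0},{"translation":[64,-65,-60],"angular":[0,0,0],"jaw":0},{"translation":[64,-65,-60],"angular":[0,0,0],"jaw":0},{"translation":[64,-65,-60],"angular":[0,0,0],"jaw":0},{"translation":[64,-65,-60],"angular":[0,0,0],"jaw":0},{"translation":[64,-65,-60],"angular":[0,0,0],"jaw":0}]'
python3 - <<'E'
from h import *
save("wrist","w5")
for n in("tare_key","tray_top","store_key"):
  print([(np.round(r['rect'],1),r['score']) for r in ctrl.look_for('wrist',n)[:2]])
print(rel((486.3,76.5,60),-.125+np.pi/2),rel((486.3,76.5,49),-.125+np.pi/2),proj("wrist",[(486.3,76.5,49)]))
E
```

```text
t: 19.05
ee_pos: [486.8, 75.3, 212.5]
orientation: [-2.354, -2.08, 0.001]
ft_force: [0.6, 0.3, -1.0]
width: 0.7
grasp_force: 0.0
[(array([264.6, 168. , 303.8, 209.8]), 0.63)]
[(array([347.1, 164.3, 555.5, 354.8]), 0.59)]
[(array([284.8, 306.5, 281.8, 325.4]), 0.36)]
(array([  0.8,  -0.5, 152.6]), array([-0.   ,  0.   ,  0.002])) (array([  0.8,  -0.4, 163.6]), array([-0.   ,  0.   ,  0.002])) [[283.63351055 189.36977707]]
```

View pics/w5.png

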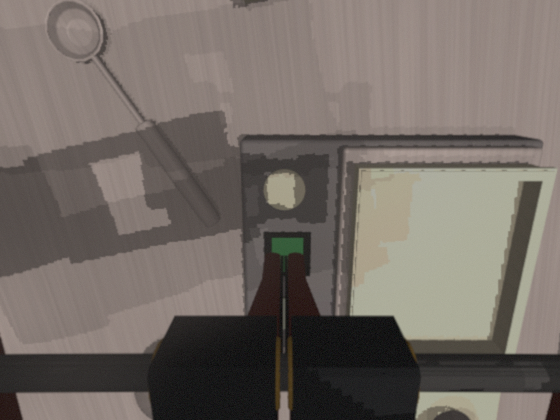

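The tray lies square on the pan, and the tare key is seen at (284,189), which matches the prediction. I'll descend to just above it.

```bash
python3 -c "
from h import *
a=[atz('wrist',p,90)[:2] for p in [(358,168),(551,168)]];y=np.arctan2(a[1][1]-a[0][1],a[1][0]-a[0][0]);u=np.array([np.cos(y),np.sin(y)]);print(a,y,np.mean(a,0)+90*np.array([u[1],-u[0]]))"
python3 -m creep '[{"translation":[1,0,40],"angular":[0,0,0],"jaw":0},{"translation":[1,0,85],"angular":[0,0,0],"jaw":0},{"translation":[1,0,115],"angular":[0,0,0],"jaw":0},{"translation":[1,0,138],"angular":[0,0,0],"jaw":0},{"translation":[1,0,150],"angular":[0,0,0],"jaw":0},{"translation":[1,0,156],"angular":[0,0,0],"jaw":0},{"translation":[1,0,160],"angular":[0,0,0],"jaw":0},{"translation":[1,0,160],"angular":[0,0,0],"jaw":0}]'
```

```text
[array([547.44889842,  96.93884456]), array([696.04696705,  78.29439469])] -0.12481674448787466 [610.54357123  -1.68322518]
t: 20.25
ee_pos: [487.1, 76.8, 53.0]
orientation: [2.353, 2.08, 0.001]
ft_force: [-0.3, -0.2, -0.1]
width: 0.5
grasp_force: 0.0
```

```bash
python3 -m creep '[{"translation":[0,0,2],"angular":[0,0,0],"jaw":0},{"translation":[0,0,3],"angular":[0,0,0],"jaw":0},{"translation":[0,0,3.5],"angular":[0,0,0],"jaw":0},{"translation":[0,0,4],"angular":[0,0,0],"jaw":0},{"translation":[0,0,4.5],"angular":[0,0,0],"jaw":0},{"translation":[0,0,4.5],"angular":[0,0,0],"jaw":0},{"translation":[0,0,4.5],"angular":[0,0,0],"jaw":0},{"translation":[0,0,4.5],"angular":[0,0,0],"jaw":0}]'
```

```text
t: 21.25
ee_pos: [486.9, 76.8, 48.2]
orientation: [2.354, 2.081, 0.0]
ft_force: [-0.6, -0.0, 2.9]
width: 0.5
grasp_force: 1.1
```

```bash
python3 -m creep '[{"translation":[0,0,0.5],"angular":[0,0,0],"jaw":0},{"translation":[0,0,0.8],"angular":[0,0,0],"jaw":0},{"translation":[0,0,1],"angular":[0,0,0],"jaw":0},{"translation":[0,0,1],"angular":[0,0,0],"jaw":0},{"translation":[0,0,1],"angular":[0,0,0],"jaw":0},{"translation":[0,0,1],"angular":[0,0,0],"jaw":0},{"translation":[0,0,1],"angular":[0,0,0],"jaw":0},{"translation":[0,0,1],"angular":[0,0,0],"jaw":0}]'
```

```text
t: 22.25
ee_pos: [486.8, 76.7, 47.3]
orientation: [2.354, 2.081, 0.0]
ft_force: [-0.9, 0.1, 4.3]
width: 0.1
grasp_force: 2.5
```

```bash
python3 -m creep '[{"translation":[0,0,0.3],"angular":[0,0,0],"jaw":0},{"translation":[0,0,0.6],"angular":[0,0,0],"jaw":0},{"translation":[0,0,0.9],"angular":[0,0,0],"jaw":0},{"translation":[0,0,0.9],"angular":[0,0,0],"jaw":0},{"translation":[0,0,0.9],"angular":[0,0,0],"jaw":0},{"translation":[0,0,0.9],"angular":[0,0,0],"jaw":0},{"translation":[0,0,0.9],"angular":[0,0,0],"jaw":0},{"translation":[0,0,0.9],"angular":[0,0,0],"jaw":0}]'
```

```text
t: 23.25
ee_pos: [486.9, 76.8, 47.1]
orientation: [2.354, 2.081, 0.001]
ft_force: [-2.6, -0.7, 13.5]
width: 0.6
grasp_force: 6.8
```

The tare key held 13.5 N for well over 0.2 s. Now I lift off and head to the jars.

```bash
python3 -m creep '[{"translation":[0,0,-10],"angular":[0,0,0],"jaw":0},{"translation":[0,0,-50],"angular":[0,0,0],"jaw":0.5},{"translation":[0,0,-110],"angular":[0,0,0],"jaw":1},{"translation":[0,0,-165],"angular":[0,0,0],"jaw":1},{"translation":[-30,5,-215],"angular":[0,0,0],"jaw":1},{"translation":[-80,12,-250],"angular":[0,0,0],"jaw":1},{"translation":[-140,22,-250],"angular":[0,0,0],"jaw":1},{"translation":[-200,30,-250],"angular":[0,0,0],"jaw":1}]'
python3 -c "
from h import *
print(rel((500,-400,300),-.125+np.pi/2))"
```

```text
t: 24.25
ee_pos: [491.9, -127.1, 297.2]
orientation: [2.352, 2.081, 0.001]
ft_force: [-0.3, -0.6, 1.0]
width: 66.8
grasp_force: 0.0
(array([-269.9,   41.3,   -2.7]), array([0.002, 0.   , 0.003]))
```

```bash
python3 -m creep '[{"translation":[-50,8,0],"angular":[0,0,0],"jaw":1},{"translation":[-110,17,0],"angular":[0,0,0],"jaw":1},{"translation":[-170,26,0],"angular":[0,0,0],"jaw":1},{"translation":[-220,34,-3],"angular":[0,0,0],"jaw":1},{"translation":[-255,39,-3],"angular":[0,0,0],"jaw":1},{"translation":[-270,41,-3],"angular":[0,0,0],"jaw":1},{"translation":[-270,41,-3],"angular":[0,0,0],"jaw":1},{"translation":[-270,41,-3],"angular":[0,0,0],"jaw":1}]'
python3 - <<'E'
from h import *
np.set_printoptions(suppress=True,precision=1)
save("wrist","w6");save("top","t6")
print("exp",proj("wrist",[(536.8,-262.5,60),(555.3,-439.3,60),(446,-378.8,60)]).tolist())
for c in("wrist","top"): print(c,[(np.round(r['rect'],1).tolist(),round(r['score'],2)) for r in ctrl.look_for(c,'jar1')])
E
```

```text
t: 25.25
ee_pos: [499.6, -397.0, 299.2]
orientation: [-2.352, -2.081, -0.0]
ft_force: [-0.3, -0.1, -0.0]
width: 88.2
grasp_force: 0.0
exp [[304.65515348622876, 35.97840706986389], [336.99510089364674, 203.42787078296786], [233.41893296074446, 162.62897715567442]]
wrist [([284.9, 7.2, 332.1, 69.7], 0.62), ([315.3, 175.6, 364.4, 222.9], 0.59), ([211.8, 135.5, 261.8, 185.3], 0.58)]
top [([362.8, 192.7, 389.0, 215.0], 0.87), ([408.9, 228.6, 435.5, 252.8], 0.82), ([434.1, 184.3, 459.1, 209.9], 0.7), ([219.0, 134.0, 320.8, 248.1], 0.41)]
```

View pics/w6.png

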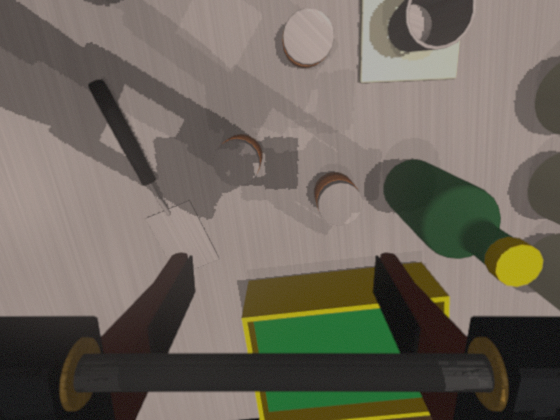

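The wrist view shows the three caps at (308,37), (339,203) and (238,162), where they were expected. The oil bottle and a yellow crate (rim around row 318) bound the space at jar2. I'll refine the positions and check the crate's height.

```bash
python3 - <<'E'
from h import *
np.set_printoptions(suppress=True,precision=1)
from scipy.optimize import brentq
b=atz("wrist",(243,280),0);f=lambda z:atz("wrist",(244,318),z)[1]-b[1];
print("crate base",b,[atz("wrist",(244,318),z) for z in(40,60,80,100)], [atz("top",(490,155),z) for z in (60,80)])
print("crate tri",tri([ray("wrist",(244,318)),ray("top",(500,246))]),tri([ray("wrist",(447,298)),ray("top",(488,150))]))
c=lambda u,v:(u/4+344.6,v/4+129.6)
for w,t in zip([(308,36.5),(338.5,203),(237,162)],[(131,288),(419,259),(327,437)]):
    print("jar",atz("wrist",w,60),atz("top",c(*t),60),tri([ray("wrist",w),ray("top",c(*t))]))
print("bottle base",atz("wrist",(420,195),30))
im=cv2.imread("pics/w6.png");cv2.imwrite("pics/c6.png",cv2.resize(im[120:300,200:460],(780,540),interpolation=cv2.INTER_CUBIC))
E
```

```text
crate base [ 423.  -554.2    0. ] [array([ 423.1, -589. ,   40. ]), array([ 427.2, -575.9,   60. ]), array([ 431.3, -562.8,   80. ]), array([ 435.4, -549.8,  100. ])] [array([ 654.5, -544.7,   60. ]), array([ 649.5, -536.5,   80. ])]
crate tri (array([ 430.6, -548.2,   93.2]), [np.float64(6.433802435828153), np.float64(6.43380243582819)]) (array([ 629.5, -490.6,  188.9]), [np.float64(4.440247430764742), np.float64(4.440247430764976)])
jar [ 540.2 -263.8   60. ] [ 536.9 -262.4   60. ] (array([ 539.3, -263.3,   53.3]), [np.float64(1.3935941064850947), np.float64(1.3935941064851678)])
jar [ 557.1 -439.5   60. ] [ 555.3 -439.3   60. ] (array([ 560.7, -449.1,   29.6]), [np.float64(0.0849242024412656), np.float64(0.08492420244123568)])
jar [ 450.1 -379.    60. ] [ 446.1 -378.7   60. ] (array([ 447.7, -382. ,   45.8]), [np.float64(0.7362825544216729), np.float64(0.7362825544217148)])
bottle base [ 659.4 -450.8   30. ]
```

View pics/c6.png

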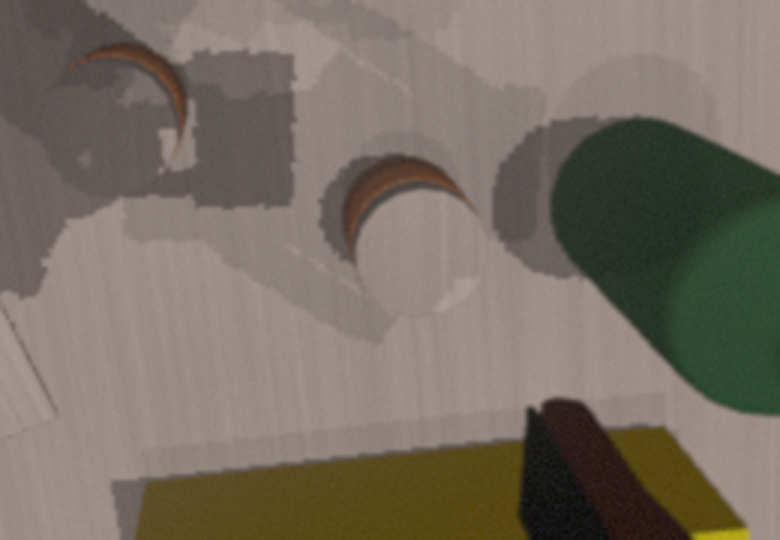

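```bash
python3 -c "
from h import *
print(rel((538.5,-263,200),-.125+np.pi/2))"
```

```text
(array([138.1,  22. ,  99.6]), array([0.   , 0.   , 0.003]))
```

```bash
python3 -m creep '[{"translation":[40,6,0],"angular":[0,0,0],"jaw":1},{"translation":[90,14,15],"angular":[0,0,0],"jaw":1},{"translation":[125,20,50],"angular":[0,0,0],"jaw":1},{"translation":[138,22,90],"angular":[0,0,0],"jaw":1},{"translation":[138,22,140],"angular":[0,0,0],"jaw":1},{"translation":[138,22,190],"angular":[0,0,0],"jaw":1},{"translation":[138,22,225],"angular":[0,0,0],"jaw":1},{"translation":[138,22,245],"angular":[0,0,0],"jaw":1}]'
python3 -m creep '[{"translation":[0,0,15],"angular":[0,0,0],"jaw":1},{"translation":[0,0,22],"angular":[0,0,0],"jaw":1},{"translation":[0,0,22],"angular":[0,0,0],"jaw":0.4},{"translation":[0,0,22],"angular":[0,0,0],"jaw":0.4},{"translation":[0,0,22],"angular":[0,0,0],"jaw":0.4},{"translation":[0,0,22],"angular":[0,0,0],"jaw":0.4},{"translation":[0,0,22],"angular":[0,0,0],"jaw":0.4},{"translation":[0,0,17],"angular":[0,0,0],"jaw":0.4}]'
python3 -c "
from h import *
print(rel((633,-51,200),-.125+np.pi/2))"
```

```text
t: 26.45
ee_pos: [537.7, -263.3, 52.6]
orientation: [-2.352, -2.08, 0.001]
ft_force: [0.3, -0.6, 0.4]
width: 87.7
grasp_force: 0.0
t: 27.45
ee_pos: [537.8, -263.9, 37.0]
orientation: [-2.353, -2.08, 0.001]
ft_force: [0.0, -0.4, -1.9]
width: 51.1
grasp_force: 30.0
(array([ 223.1,   68.2, -163. ]), array([-0.001, -0.   ,  0.002]))
```

```bash
python3 -m creep '[{"translation":[0,0,-30],"angular":[0,0,0],"jaw":0.4},{"translation":[0,0,-75],"angular":[0,0,0],"jaw":0.4},{"translation":[10,3,-125],"angular":[0,0,0],"jaw":0.4},{"translation":[45,14,-155],"angular":[0,0,0],"jaw":0.4},{"translation":[95,29,-163],"angular":[0,0,0],"jaw":0.4},{"translation":[145,44,-163],"angular":[0,0,0],"jaw":0.4},{"translation":[190,58,-163],"angular":[0,0,0],"jaw":0.4},{"translation":[215,66,-163],"angular":[0,0,0],"jaw":0.4}]'
python3 -c "
from h import *
print(rel((633,-51,100.5),-.125+np.pi/2))"
```

```text
t: 28.45
ee_pos: [630.3, -56.6, 200.1]
orientation: [-2.351, -2.082, 0.001]
ft_force: [0.2, 0.1, -2.0]
width: 51.1
grasp_force: 30.0
(array([ 5.8,  2. , 99.6]), array([-0.001, -0.   ,  0.004]))
```

```bash
python3 -m creep '[{"translation":[6,2,15],"angular":[0,0,0],"jaw":0.4},{"translation":[6,2,35],"angular":[0,0,0],"jaw":0.4},{"translation":[6,2,55],"angular":[0,0,0],"jaw":0.4},{"translation":[6,2,72],"angular":[0,0,0],"jaw":0.4},{"translation":[6,2,85],"angular":[0,0,0],"jaw":0.4},{"translation":[6,2,93],"angular":[0,0,0],"jaw":0.4},{"translation":[6,2,97],"angular":[0,0,0],"jaw":0.4},{"translation":[6,2,99],"angular":[0,0,0],"jaw":0.4}]'
python3 -m creep '[{"translation":[0,0,1],"angular":[0,0,0],"jaw":0.4},{"translation":[0,0,1],"angular":[0,0,0],"jaw":0.4},{"translation":[0,0,1],"angular":[0,0,0],"jaw":0.7},{"translation":[0,0,1],"angular":[0,0,0],"jaw":0.8},{"translation":[0,0,1],"angular":[0,0,0],"jaw":0.8},{"translation":[0,0,-10],"angular":[0,0,0],"jaw":0.8},{"translation":[0,0,-45],"angular":[0,0,0],"jaw":0.8},{"translation":[0,0,-100],"angular":[0,0,0],"jaw":1}]'
python3 - <<'E'
from h import *
save('top','t7')
for r in ctrl.look_for('top','jar1'):
    u=((r['rect'][0]+r['rect'][2])/2,(r['rect'][1]+r['rect'][3])/2); print(np.round(r['rect'],1),round(r['score'],2),np.round(atz('top',u,60),0))
print(rel((448,-380,200),-.125+np.pi/2),ctrl.get_obs()["qpos"])
E
```

```text
t: 29.45
ee_pos: [633.2, -53.2, 101.5]
orientation: [2.353, 2.08, 0.001]
ft_force: [-0.1, -0.7, -1.9]
width: 51.2
grasp_force: 30.0
t: 30.45
ee_pos: [631.8, -53.1, 201.4]
orientation: [-2.352, -2.079, 0.004]
ft_force: [1.3, 0.3, -0.5]
width: 77.0
grasp_force: 0.0
[410.4 226.4 435.5 252.5] 0.81 [ 445. -370.   60.]
[428.4 129.2 485.  172.6] 0.66 [ 665. -462.   60.]
[433.5 186.3 461.8 210.9] 0.64 [ 545. -435.   60.]
[134.  107.5 176.9 157.6] 0.55 [709. 285.  60.]
[349.8 135.5 393.3 183.1] 0.23 [ 643. -251.   60.]
(array([-347.1, -147.4,    6.7]), array([ 0.011, -0.   ,  0.002])) [-1.02595670e-01  4.54140947e-01  1.61635296e+00  5.62563047e-05
  1.05984628e+00  2.04061888e-02]
```

```bash
python3 -m creep '[{"translation":[-30,-13,0],"angular":[0,0,0],"jaw":1},{"translation":[-80,-34,0],"angular":[0,0,0],"jaw":1},{"translation":[-135,-57,0],"angular":[0,0,0],"jaw":1},{"translation":[-190,-81,0],"angular":[0,0,0],"jaw":1},{"translation":[-245,-104,0],"angular":[0,0,0],"jaw":1},{"translation":[-295,-125,0],"angular":[0,0,0],"jaw":1},{"translation":[-330,-140,0],"angular":[0,0,0],"jaw":1},{"translation":[-347,-147,7],"angular":[0,0,0],"jaw":1}]'
python3 -c "
from h import *
print(rel((448,-380,32),-.125+np.pi/2))
save('wrist','w8')
print(proj('wrist',[(448,-380,60)]));print([(np.round(r['rect'],1).tolist(),round(r['score'],2)) for r in ctrl.look_for('wrist','jar1')])"
```

```text
t: 31.55
ee_pos: [443.8, -381.3, 194.8]
orientation: [2.355, 2.077, 0.0]
ft_force: [-0.2, 0.5, -0.2]
width: 87.6
grasp_force: 0.0
(array([  2. ,   3.8, 162.8]), array([ 0.001,  0.001, -0.   ]))
[[290.18271859 196.73258029]]
[([379.7, 200.0, 455.2, 270.5], 0.96), ([258.3, 156.7, 319.1, 228.0], 0.91)]
```

```bash
python3 -m creep '[{"translation":[2,3,30],"angular":[0,0,0],"jaw":1},{"translation":[2,3,75],"angular":[0,0,0],"jaw":1},{"translation":[2,3,110],"angular":[0,0,0],"jaw":1},{"translation":[2,3,135],"angular":[0,0,0],"jaw":1},{"translation":[2,3,150],"angular":[0,0,0],"jaw":1},{"translation":[2,3,158],"angular":[0,0,0],"jaw":1},{"translation":[2,3,163],"angular":[0,0,0],"jaw":1},{"translation":[2,3,163],"angular":[0,0,0],"jaw":1}]'
python3 -m creep '[{"translation":[0,0,0],"angular":[0,0,0],"jaw":0.4},{"translation":[0,0,0],"angular":[0,0,0],"jaw":0.4},{"translation":[0,0,0],"angular":[0,0,0],"jaw":0.4},{"translation":[0,0,0],"angular":[0,0,0],"jaw":0.4},{"translation":[0,0,0],"angular":[0,0,0],"jaw":0.4},{"translation":[0,0,-10],"angular":[0,0,0],"jaw":0.4},{"translation":[0,0,-40],"angular":[0,0,0],"jaw":0.4},{"translation":[0,0,-90],"angular":[0,0,0],"jaw":0.4}]'
python3 -c "
from h import *
print(rel((644,38,210),-.125+np.pi/2))"
```

```text
t: 32.65
ee_pos: [448.0, -378.0, 31.6]
orientation: [2.353, 2.08, 0.0]
ft_force: [0.4, 0.2, 0.2]
width: 88.0
grasp_force: 0.0
t: 33.65
ee_pos: [446.5, -376.9, 121.0]
orientation: [-2.351, -2.078, 0.001]
ft_force: [0.7, -1.1, -0.6]
width: 51.2
grasp_force: 30.0
(array([436.2, 144.8, -88.5]), array([-0.003, -0.002,  0.002]))
```

```bash
python3 -m creep '[{"translation":[25,8,-40],"angular":[0,0,0],"jaw":0.4},{"translation":[70,23,-75],"angular":[0,0,0],"jaw":0.4},{"translation":[120,40,-89],"angular":[0,0,0],"jaw":0.4},{"translation":[175,58,-89],"angular":[0,0,0],"jaw":0.4},{"translation":[230,76,-89],"angular":[0,0,0],"jaw":0.4},{"translation":[285,95,-89],"angular":[0,0,0],"jaw":0.4},{"translation":[335,111,-89],"angular":[0,0,0],"jaw":0.4},{"translation":[380,126,-89],"angular":[0,0,0],"jaw":0.4}]'
python3 -c "
from h import *
print(rel((644,38,200),-.125+np.pi/2))"
```

```text
t: 34.65
ee_pos: [619.6, -14.3, 210.7]
orientation: [-2.353, -2.081, 0.0]
ft_force: [-0.3, 0.2, -1.5]
width: 50.9
grasp_force: 30.0
(array([54.9, 17.8, 10.7]), array([-0.   ,  0.   ,  0.003]))
```

```bash
python3 -m creep '[{"translation":[25,8,0],"angular":[0,0,0],"jaw":0.4},{"translation":[45,14,0],"angular":[0,0,0],"jaw":0.4},{"translation":[54,17,10],"angular":[0,0,0],"jaw":0.4},{"translation":[55,18,30],"angular":[0,0,0],"jaw":0.4},{"translation":[55,18,55],"angular":[0,0,0],"jaw":0.4},{"translation":[55,18,78],"angular":[0,0,0],"jaw":0.4},{"translation":[55,18,95],"angular":[0,0,0],"jaw":0.4},{"translation":[55,18,104],"angular":[0,0,0],"jaw":0.4}]'
python3 -c "
from h import *
print(rel((644,38,100.5),-.125+np.pi/2))"
```

```text
t: 35.65
ee_pos: [643.1, 35.4, 104.5]
orientation: [-2.354, -2.079, 0.003]
ft_force: [-0.8, 1.5, -0.9]
width: 51.0
grasp_force: 30.0
(array([2.7, 0.6, 4. ]), array([-0.002,  0.   ,  0.001]))
```

```bash
python3 -m creep '[{"translation":[1,0,2],"angular":[0,0,0],"jaw":0.4},{"translation":[1,0,4],"angular":[0,0,0],"jaw":0.4},{"translation":[1,0,5],"angular":[0,0,0],"jaw":0.4},{"translation":[1,0,5],"angular":[0,0,0],"jaw":0.4},{"translation":[1,0,5],"angular":[0,0,0],"jaw":0.4},{"translation":[1,0,5],"angular":[0,0,0],"jaw":0.4},{"translation":[1,0,5],"angular":[0,0,0],"jaw":0.4},{"translation":[1,0,5],"angular":[0,0,0],"jaw":0.4}]'
```

```text
t: 36.65
ee_pos: [644.1, 37.1, 101.3]
orientation: [2.354, 2.081, 0.0]
ft_force: [0.9, -0.3, -1.4]
width: 51.1
grasp_force: 30.0
```

```bash
python3 -m creep '[{"translation":[0,0,1],"angular":[0,0,0],"jaw":0.4},{"translation":[0,0,1],"angular":[0,0,0],"jaw":0.4},{"translation":[0,0,1],"angular":[0,0,0],"jaw":0.7},{"translation":[0,0,1],"angular":[0,0,0],"jaw":0.8},{"translation":[0,0,1],"angular":[0,0,0],"jaw":0.8},{"translation":[0,0,-10],"angular":[0,0,0],"jaw":0.8},{"translation":[0,0,-45],"angular":[0,0,0],"jaw":0.8},{"translation":[0,0,-110],"angular":[0,0,0],"jaw":1}]'
python3 - <<'E'
from h import *
im=save('top','t9');w=save('wrist','w9')
for r in ctrl.look_for('top','jar1'):
    u=((r['rect'][0]+r['rect'][2])/2,(r['rect'][1]+r['rect'][3])/2); print(np.round(r['rect'],1),round(r['score'],2),np.round(atz('top',u,60),0))
cv2.imwrite("pics/c9.png",np.concatenate([w[...,::-1],cv2.resize(im[120:260,340:420,::-1],(240,420))],1))
print(rel((556.5,-440,250),0.03))
E
```

```text
t: 37.65
ee_pos: [642.6, 37.1, 208.4]
orientation: [-2.352, -2.079, 0.005]
ft_force: [0.8, -0.1, 0.3]
width: 77.3
grasp_force: 0.0
[435.9 186.1 461.6 211.3] 0.82 [ 545. -437.   60.]
[285.  145.1 300.9 170.7] 0.59 [645. -57.  60.]
(array([-484.6,  -30.7,  -37.2]), array([ 0.006, -0.007,  1.418]))
```

View pics/c9.png

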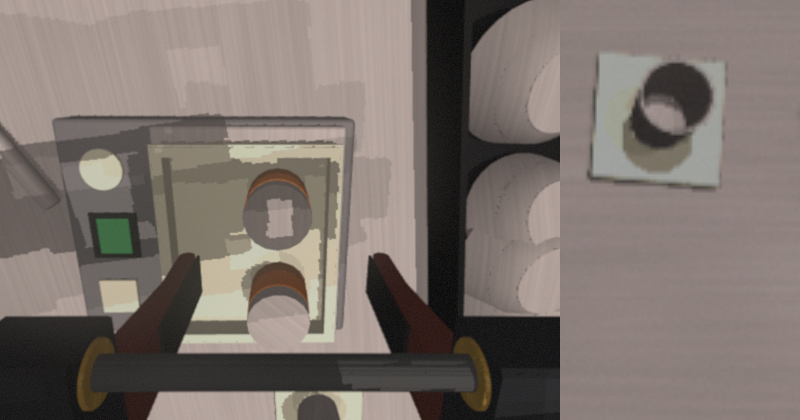

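Both jars stand upright in the tray, at (278,215) and (278,320) in the wrist view, and the beaker is fine on the board. Next is the last jar, which I'll grip along y to keep clear of the oil bottle.

```bash
python3 -m creep '[{"translation":[-30,-2,-20],"angular":[0,0,0.1],"jaw":1},{"translation":[-80,-5,-37],"angular":[0,0,0.25],"jaw":1},{"translation":[-135,-8,-37],"angular":[0,0,0.4],"jaw":1},{"translation":[-190,-12,-37],"angular":[0,0,0.57],"jaw":1},{"translation":[-245,-15,-37],"angular":[0,0,0.74],"jaw":1},{"translation":[-300,-19,-37],"angular":[0,0,0.91],"jaw":1},{"translation":[-355,-22,-37],"angular":[0,0,1.08],"jaw":1},{"translation":[-405,-25,-37],"angular":[0,0,1.25],"jaw":1}]'
python3 -c "
from h import *
print(rel((556.5,-440,250),0.03),ctrl.get_obs()['qpos'])"
```

```text
t: 38.8
ee_pos: [568.4, -363.3, 244.7]
orientation: [-3.126, -0.301, 0.002]
ft_force: [0.9, 0.6, -0.7]
width: 87.8
grasp_force: 0.0
(array([-26.3,  73. ,  -5.4]), array([-0.001,  0.001,  0.162])) [-5.86328264e-01  4.75295195e-01  1.49200240e+00  2.36499781e-05
  1.17600321e+00  7.92669787e-01]
```

```bash
python3 -m creep '[{"translation":[-10,25,-5],"angular":[0,0,0.06],"jaw":1},{"translation":[-20,55,-5],"angular":[0,0,0.12],"jaw":1},{"translation":[-26,70,-5],"angular":[0,0,0.162],"jaw":1},{"translation":[-26,73,-5],"angular":[0,0,0.162],"jaw":1},{"translation":[-26,73,-5],"angular":[0,0,0.162],"jaw":1},{"translation":[-26,73,-5],"angular":[0,0,0.162],"jaw":1},{"translation":[-26,73,-5],"angular":[0,0,0.162],"jaw":1},{"translation":[-26,73,-5],"angular":[0,0,0.162],"jaw":1}]'
python3 - <<'E'
from h import *
save("wrist","w10");print(proj("wrist",[(556.5,-440,60)]),[(np.round(r['rect'],1).tolist(),round(r['score'],2)) for r in ctrl.look_for('wrist','jar1')])
print(rel((556.5,-440,32),0.03))
E
```

```text
t: 39.8
ee_pos: [558.6, -438.0, 250.9]
orientation: [3.141, 0.057, 0.0]
ft_force: [-0.4, 0.7, -0.3]
width: 87.9
grasp_force: 0.0
[[286.14618721 184.37465303]] [([263.3, 149.4, 316.0, 203.6], 0.8)]
(array([ -2.1,   1.7, 218.8]), array([0.   , 0.   , 0.006]))
```

View pics/w10.png

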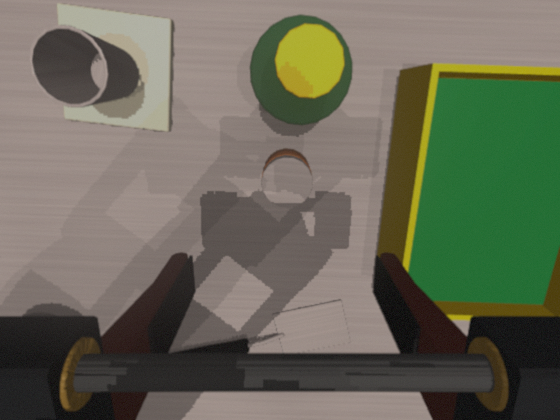

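The jar cap is at about (288,180). The camera housing hangs over the bottle side, so I turn the tool half round (camera away from the bottle) before descending.

```bash
python3 -m creep '[{"translation":[0,0,0],"angular":[0,0,-0.18],"jaw":1},{"translation":[0,0,0],"angular":[0,0,-0.36],"jaw":1},{"translation":[0,0,0],"angular":[0,0,-0.54],"jaw":1},{"translation":[0,0,0],"angular":[0,0,-0.72],"jaw":1},{"translation":[0,0,0],"angular":[0,0,-0.9],"jaw":1},{"translation":[0,0,0],"angular":[0,0,-1.08],"jaw":1},{"translation":[0,0,0],"angular":[0,0,-1.26],"jaw":1},{"translation":[0,0,0],"angular":[0,0,-1.44],"jaw":1}]'
python3 -m creep '[{"translation":[0,0,0],"angular":[0,0,-0.18],"jaw":1},{"translation":[0,0,0],"angular":[0,0,-0.36],"jaw":1},{"translation":[0,0,0],"angular":[0,0,-0.54],"jaw":1},{"translation":[0,0,0],"angular":[0,0,-0.72],"jaw":1},{"translation":[0,0,0],"angular":[0,0,-0.9],"jaw":1},{"translation":[0,0,0],"angular":[0,0,-1.08],"jaw":1},{"translation":[0,0,0],"angular":[0,0,-1.26],"jaw":1},{"translation":[0,0,0],"angular":[0,0,-1.44],"jaw":1}]'
python3 -c "
from h import *
save('wrist','w11');print(proj('wrist',[(556.5,-440,60)]),[(np.round(r['rect'],1).tolist(),round(r['score'],2)) for r in ctrl.look_for('wrist','jar1')])
print(ctrl.get_obs()['qpos'],rel((558,-441,250),0.03))"
```

```text
t: 40.9
ee_pos: [558.4, -438.4, 250.8]
orientation: [2.318, 2.12, 0.0]
ft_force: [0.2, -0.4, -0.1]
width: 87.9
grasp_force: 0.0
t: 41.9
ee_pos: [558.4, -438.4, 250.8]
orientation: [-0.345, -3.123, -0.0]
ft_force: [0.4, -0.2, -0.4]
width: 87.5
grasp_force: 0.0
[[281.02851313 181.59342092]] []
[-6.82379073e-01  5.23124218e-01  1.39921945e+00 -9.18136738e-06
  1.21917809e+00 -2.02861817e+00] (array([-0.1, -2.6,  0.8]), array([-0.   ,  0.   , -0.255]))
```

View pics/w11.png

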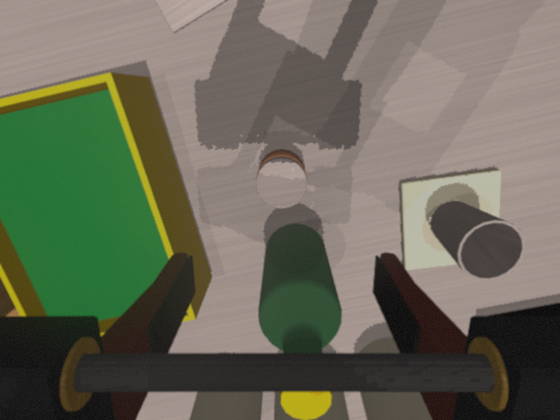

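```bash
python3 -m creep '[{"translation":[0,-3,0],"angular":[0,0,-0.1],"jaw":1},{"translation":[0,-3,0],"angular":[0,0,-0.2],"jaw":1},{"translation":[0,-3,0],"angular":[0,0,-0.23],"jaw":1},{"translation":[0,-3,30],"angular":[0,0,-0.23],"jaw":1},{"translation":[0,-3,70],"angular":[0,0,-0.23],"jaw":1},{"translation":[0,-3,110],"angular":[0,0,-0.23],"jaw":1},{"translation":[0,-3,140],"angular":[0,0,-0.23],"jaw":1},{"translation":[0,-3,165],"angular":[0,0,-0.23],"jaw":1}]'
python3 -c "
from h import *
print(rel((559,-441,32),0.0))"
```

```text
t: 43.0
ee_pos: [557.5, -441.0, 84.3]
orientation: [0.001, -3.141, -0.001]
ft_force: [-0.5, -0.0, -0.4]
width: 87.9
grasp_force: 0.0
(array([-1.6,  0. , 52.3]), array([ 0.001, -0.001,  0.   ]))
```

```bash
python3 -m creep '[{"translation":[-1,0,15],"angular":[0,0,0],"jaw":1},{"translation":[-1,0,30],"angular":[0,0,0],"jaw":1},{"translation":[-1,0,42],"angular":[0,0,0],"jaw":1},{"translation":[-1,0,49],"angular":[0,0,0],"jaw":1},{"translation":[-1,0,52],"angular":[0,0,0],"jaw":1},{"translation":[-1,0,52],"angular":[0,0,0],"jaw":1},{"translation":[-1,0,52],"angular":[0,0,0],"jaw":0.4},{"translation":[-1,0,52],"angular":[0,0,0],"jaw":0.4}]'
python3 -m creep '[{"translation":[0,0,0],"angular":[0,0,0],"jaw":0.4},{"translation":[0,0,0],"angular":[0,0,0],"jaw":0.4},{"translation":[0,0,0],"angular":[0,0,0],"jaw":0.4},{"translation":[0,0,0],"angular":[0,0,0],"jaw":0.4},{"translation":[0,0,-15],"angular":[0,0,0],"jaw":0.4},{"translation":[0,0,-45],"angular":[0,0,0],"jaw":0.4},{"translation":[0,0,-90],"angular":[0,0,0],"jaw":0.4},{"translation":[0,0,-140],"angular":[0,0,0],"jaw":0.4}]'
python3 -c "
from h import *
print(rel((583,0.5,210),-0.125))"
```

```text
t: 44.0
ee_pos: [559.0, -441.5, 34.3]
orientation: [-0.007, 3.141, -0.001]
ft_force: [0.7, 1.0, 0.2]
width: 71.2
grasp_force: 0.0
t: 45.0
ee_pos: [558.3, -441.0, 175.2]
orientation: [0.007, -3.141, -0.001]
ft_force: [-0.1, 0.3, -2.1]
width: 50.9
grasp_force: 30.0
(array([-26.5, 441.4, -34.5]), array([ 0.001, -0.001,  0.129]))
```

```bash
python3 -m creep '[{"translation":[-2,25,-15],"angular":[0,0,0.01],"jaw":0.4},{"translation":[-4,70,-30],"angular":[0,0,0.02],"jaw":0.4},{"translation":[-7,120,-35],"angular":[0,0,0.04],"jaw":0.4},{"translation":[-10,175,-35],"angular":[0,0,0.06],"jaw":0.4},{"translation":[-14,230,-35],"angular":[0,0,0.08],"jaw":0.4},{"translation":[-17,285,-35],"angular":[0,0,0.1],"jaw":0.4},{"translation":[-20,335,-35],"angular":[0,0,0.12],"jaw":0.4},{"translation":[-23,380,-35],"angular":[0,0,0.129],"jaw":0.4}]'
python3 -c "
from h import *
print(rel((582,0,210),-0.125))"
```

```text
t: 46.0
ee_pos: [580.0, -59.5, 209.7]
orientation: [0.196, 3.135, -0.0]
ft_force: [0.6, -0.1, -2.3]
width: 51.0
grasp_force: 30.0
(array([ 5.5, 59.2, -0.3]), array([-0.   ,  0.001,  0.   ]))
```

```bash
python3 -m creep '[{"translation":[3,30,0],"angular":[0,0,0],"jaw":0.4},{"translation":[5,50,0],"angular":[0,0,0],"jaw":0.4},{"translation":[5,58,10],"angular":[0,0,0],"jaw":0.4},{"translation":[5,59,30],"angular":[0,0,0],"jaw":0.4},{"translation":[5,59,55],"angular":[0,0,0],"jaw":0.4},{"translation":[5,59,78],"angular":[0,0,0],"jaw":0.4},{"translation":[5,59,95],"angular":[0,0,0],"jaw":0.4},{"translation":[5,59,104],"angular":[0,0,0],"jaw":0.4}]'
python3 -m creep '[{"translation":[0,0,2],"angular":[0,0,0],"jaw":0.4},{"translation":[0,0,4],"angular":[0,0,0],"jaw":0.4},{"translation":[0,0,4],"angular":[0,0,0],"jaw":0.4},{"translation":[0,0,4],"angular":[0,0,0],"jaw":0.4},{"translation":[0,0,4],"angular":[0,0,0],"jaw":0.4},{"translation":[0,0,4],"angular":[0,0,0],"jaw":0.4},{"translation":[0,0,4],"angular":[0,0,0],"jaw":0.4},{"translation":[0,0,4],"angular":[0,0,0],"jaw":0.4}]'
```

```text
t: 47.0
ee_pos: [582.1, -2.6, 103.6]
orientation: [-0.197, -3.134, 0.0]
ft_force: [-0.2, 0.7, -1.3]
width: 50.7
grasp_force: 30.0
t: 48.0
ee_pos: [583.0, -2.2, 101.8]
orientation: [0.196, 3.134, -0.0]
ft_force: [-2.8, -0.6, 5.8]
width: 51.6
grasp_force: 30.0
```

```bash
python3 -m creep '[{"translation":[0,0,-0.5],"angular":[0,0,0],"jaw":0.4},{"translation":[0,0,-0.5],"angular":[0,0,0],"jaw":0.7},{"translation":[0,0,-0.5],"angular":[0,0,0],"jaw":0.8},{"translation":[0,0,-0.5],"angular":[0,0,0],"jaw":0.8},{"translation":[0,0,-10],"angular":[0,0,0],"jaw":0.8},{"translation":[0,0,-40],"angular":[0,0,0],"jaw":0.8},{"translation":[0,0,-90],"angular":[0,0,0],"jaw":0.8},{"translation":[0,0,-130],"angular":[0,0,0],"jaw":0.8}]'
python3 -c "
from h import *
print(rel((440,-53,230),-.125))"
```

```text
t: 49.0
ee_pos: [582.9, -2.1, 233.2]
orientation: [0.196, 3.134, 0.0]
ft_force: [0.5, 0.8, 0.1]
width: 70.5
grasp_force: 0.0
(array([135.4, -68.3,   3. ]), array([0.   , 0.001, 0.   ]))
```

```bash
python3 -m creep '[{"translation":[25,-12,0],"angular":[0,0,0],"jaw":0},{"translation":[60,-30,10],"angular":[0,0,0],"jaw":0},{"translation":[95,-50,30],"angular":[0,0,0],"jaw":0},{"translation":[105,-62,40],"angular":[0,0,0],"jaw":0},{"translation":[105,-65,40],"angular":[0,0,0],"jaw":0},{"translation":[105,-65,40],"angular":[0,0,0],"jaw":0},{"translation":[105,-65,40],"angular":[0,0,0],"jaw":0},{"translation":[105,-65,40],"angular":[0,0,0],"jaw":0}]'
python3 - <<'E'
from h import *
J=[(632,-53,68),(643,37,68),(583,-2,68)]
def box(c,p):
    a=np.linspace(0,2*np.pi,24);q=proj(c,[(p[0]+26*np.cos(t),p[1]+26*np.sin(t),p[2]+h) for t in a for h in (0,60)]);return np.round([*q.min(0),*q.max(0)],0).tolist()
for c in("scene","wrist","top"):
    ctrl.get_image(c);print(c,"exp",[box(c,p) for p in J]);print([(np.round(r['rect'],0).tolist(),round(r['score'],2)) for r in ctrl.look_for(c,'jar1')])
ctrl.get_image("wrist");print("store",proj("wrist",[(470.2,-52.8,49)]),[(np.round(r['rect'],0).tolist(),round(r['score'],2)) for r in ctrl.look_for("wrist",'store_key')])
for c,n in(("scene","tray_top"),("scene","beaker")):print(n,[(np.round(r['rect'],0).tolist(),round(r['score'],2)) for r in ctrl.look_for(c,n)])
print(rel((470.2,-52.8,53),-.125))
E
```

```text
t: 50.0
ee_pos: [471.0, -53.3, 191.0]
orientation: [0.195, 3.135, 0.0]
ft_force: [0.0, 1.4, -0.6]
width: 0.4
grasp_force: 0.0
scene exp [[232.0, 208.0, 254.0, 239.0], [260.0, 227.0, 281.0, 258.0], [261.0, 204.0, 282.0, 235.0]]
[([260.0, 227.0, 280.0, 257.0], 0.95), ([260.0, 207.0, 284.0, 234.0], 0.7), ([234.0, 209.0, 254.0, 238.0], 0.63), ([175.0, 118.0, 251.0, 144.0], 0.3)]
wrist exp [[276.0, 343.0, 342.0, 447.0], [374.0, 343.0, 459.0, 447.0], [326.0, 290.0, 406.0, 391.0]]
[([328.0, 295.0, 391.0, 315.0], 0.96), ([415.0, 349.0, 455.0, 420.0], 0.78), ([282.0, 394.0, 289.0, 420.0], 0.51)]
top exp [[281.0, 146.0, 303.0, 173.0], [243.0, 141.0, 265.0, 168.0], [259.0, 166.0, 281.0, 192.0]]
[([282.0, 146.0, 302.0, 171.0], 0.67), ([243.0, 140.0, 265.0, 170.0], 0.66), ([352.0, 139.0, 394.0, 184.0], 0.34)]
store [[283.55056257 196.28728865]] [([263.0, 173.0, 304.0, 216.0], 0.91)]
tray_top [([217.0, 195.0, 314.0, 276.0], 0.85)]
beaker [([162.0, 185.0, 190.0, 220.0], 0.76)]
(array([  0.2,   0.7, 137.8]), array([ 0., -0.,  0.]))
```

All three jars are detected exactly where upright jars in the tray should appear. Next I descend onto the store key.

```bash
python3 -c "
from h import *
y=-.125;u=np.array([np.cos(y),np.sin(y)]);v=np.array([-u[1],u[0]])
q=proj('scene',[(*(np.array([611,-3])+a*75*u+b*90*v),z) for a in(-1,1) for b in(-1,1) for z in(60,90)]);print(q.min(0),q.max(0))"
python3 -m creep '[{"translation":[0,0,30],"angular":[0,0,0],"jaw":0},{"translation":[0,0,65],"angular":[0,0,0],"jaw":0},{"translation":[0,0,95],"angular":[0,0,0],"jaw":0},{"translation":[0,0,118],"angular":[0,0,0],"jaw":0},{"translation":[0,0,130],"angular":[0,0,0],"jaw":0},{"translation":[0,0,136],"angular":[0,0,0],"jaw":0},{"translation":[0,0,138],"angular":[0,0,0],"jaw":0},{"translation":[0,0,138],"angular":[0,0,0],"jaw":0}]'
python3 -m creep '[{"translation":[0,0,2],"angular":[0,0,0],"jaw":0},{"translation":[0,0,3],"angular":[0,0,0],"jaw":0},{"translation":[0,0,3.5],"angular":[0,0,0],"jaw":0},{"translation":[0,0,4],"angular":[0,0,0],"jaw":0},{"translation":[0,0,4.5],"angular":[0,0,0],"jaw":0},{"translation":[0,0,5],"angular":[0,0,0],"jaw":0},{"translation":[0,0,5],"angular":[0,0,0],"jaw":0},{"translation":[0,0,5],"angular":[0,0,0],"jaw":0}]'
```

```text
[218.01456552 193.4220201 ] [311.46578208 274.24633461]
t: 51.5
ee_pos: [470.7, -53.6, 53.3]
orientation: [0.196, 3.135, -0.0]
ft_force: [-0.7, 0.3, 0.4]
width: 0.2
grasp_force: 0.0
t: 52.5
ee_pos: [470.3, -53.5, 47.8]
orientation: [0.196, 3.135, -0.0]
ft_force: [-0.1, 0.0, 2.2]
width: 0.3
grasp_force: 1.4
```

```bash
python3 -m creep '[{"translation":[0,0,0.4],"angular":[0,0,0],"jaw":0},{"translation":[0,0,0.8],"angular":[0,0,0],"jaw":0},{"translation":[0,0,1.1],"angular":[0,0,0],"jaw":0},{"translation":[0,0,1.4],"angular":[0,0,0],"jaw":0},{"translation":[0,0,1.4],"angular":[0,0,0],"jaw":0},{"translation":[0,0,1.4],"angular":[0,0,0],"jaw":0},{"translation":[0,0,1.4],"angular":[0,0,0],"jaw":0},{"translation":[0,0,1.4],"angular":[0,0,0],"jaw":0}]'
```

```text
t: 53.5
ee_pos: [470.4, -53.5, 47.0]
orientation: [0.196, 3.135, -0.0]
ft_force: [-3.1, 0.6, 12.9]
width: 0.5
grasp_force: 6.7
```

The store key is at 12.9 N. I'll retreat straight up, hold, and run a final check.

```bash
python3 -m creep '[{"translation":[0,0,-5],"angular":[0,0,0],"jaw":0},{"translation":[0,0,-30],"angular":[0,0,0],"jaw":0},{"translation":[0,0,-80],"angular":[0,0,0],"jaw":0},{"translation":[0,0,-130],"angular":[0,0,0],"jaw":0},{"translation":[0,0,-160],"angular":[0,0,0],"jaw":0},{"translation":[0,0,-160],"angular":[0,0,0],"jaw":0},{"translation":[0,0,-160],"angular":[0,0,0],"jaw":0},{"translation":[0,0,-160],"angular":[0,0,0],"jaw":0}]'
python3 - <<'E'
from h import *
ctrl.get_image("scene")
for n in("jar1","tray_top","beaker"):print(n,[(np.round(r['rect'],0).tolist(),round(r['score'],2)) for r in ctrl.look_for("scene",n)[:4]])
print(ctrl.close_job())
E
```

```text
t: 54.5
ee_pos: [469.3, -53.4, 204.9]
orientation: [-0.196, -3.133, -0.0]
ft_force: [-0.1, 0.9, 0.0]
width: 0.5
grasp_force: 0.0
jar1 [([234.0, 209.0, 254.0, 239.0], 0.97), ([259.0, 205.0, 284.0, 231.0], 0.83), ([258.0, 228.0, 280.0, 257.0], 0.72), ([306.0, 213.0, 323.0, 229.0], 0.67)]
tray_top [([221.0, 193.0, 312.0, 272.0], 0.76)]
beaker [([162.0, 186.0, 185.0, 216.0], 0.85)]
the job is handed in; nothing more can be done
None
```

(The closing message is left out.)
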